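Refill and close the walnut canister

TASK

Tip the three walnuts out of the steel scoop into the open white canister without pressing on the nuts with the fingers, then put the square wooden lid on the canister and press it down until it is fully home and level. Leave the empty scoop lying flat on the shelf, right way up, and the canister and the other kitchen things where they stand.

Things in the scene. Friction and masses are not known exactly. Their poses are not given: they have to be found in the camera images.
- canister: loose square white stoneware canister, 120 x 120 mm outside, 90 mm high, walls 4 mm (mouth 112 x 112 mm), floor 5 mm, 0.8 kg. Origin at the centre of its underside, x, y along its sides. In each corner of the mouth is a 10 mm rubber seal block, top 6 mm below the rim; the four carry the loose lid, give way downwards only under 8 to 10 N in all, then stay down
- canister_rim (a point): centre of the canister's mouth at rim height (90 mm); axes as the canister's. Sides parallel (any quarter turn), the loosely set lid has its origin 6 mm below this point; pressed fully home, flange on the rim, 14 mm below
- lid: square dark wooden lid lying right way up, 0.14 kg. Underneath a plug 105 mm square (its lowest 6 mm only 98 mm square), 14 mm deep; above it a flange 124 mm square, 8 mm thick. Origin at the centre of the plug's underside: flange underside at z = 14 mm, flange top at 22 mm, top of the bar handle at 50 mm
- lid_handle (a point): centre of the top of the lid's bar handle, 50 mm above the lid's origin; the bar is 70 mm long (own x), 14 mm wide (own y), 28 mm tall above the flange
- scoop: steel scoop, 0.15 kg: flat pan 84 (own x) x 76 mm (own y), sides and back 34 mm high, front (+x) open but for a lip 3 mm above the 3 mm floor. A wooden handle, 12 mm wide (y), 14 mm tall, centred 30 mm above the underside, runs from x = -42 to -132 mm. Origin under the pan's centre, z up. Tilting the front down 45 to 55 degrees empties it
- scoop_grip (a point): a point in the middle of the scoop's handle section, at (-68, 0, 30) mm of the scoop: a good place to grip; axes as the scoop's
- scoop_lip (a point): the middle of the scoop's front lip, at (42, 0, 6) mm of the scoop; axes as the scoop's
- walnut0: a whole walnut, 35 mm long and 30 mm thick, 13 g; origin at its centre, own x along its length. It starts in the pan of the scoop
- walnut1: a whole walnut, 35 mm long and 30 mm thick, 13 g; origin at its centre, own x along its length. It starts in the pan of the scoop
- walnut2: a whole walnut, 35 mm long and 30 mm thick, 13 g; origin at its centre, own x along its length. It starts in the pan of the scoop
- loaf_mould: green silicone loaf mould, 124 x 222 mm at the rim, 60 mm high; origin at the centre of its underside. Bystander
- glass_bowl: clear glass bowl, 110 mm across, 55 mm high; origin at the centre of its underside. Bystander
- separator: white plastic egg separator: a cup 68 mm across and 22 mm high with a flat clip arm reaching 86 mm from its centre along own x; origin under the centre of the cup. Bystander

How it is judged:
On the way:
1. all three walnuts lie inside the canister (horizontal distance between each of walnut0, walnut1, walnut2 and canister below 0.062 m and z of walnut0 in the frame of canister between 0.005 and 0.068 m and z of walnut1 in the frame of canister between 0.005 and 0.068 m and z of walnut2 in the frame of canister between 0.005 and 0.068 m), for 0.2 s.
At the end, for the whole second after the job is handed in: all three walnuts are in the canister; the lid is in its mouth, pressed home to within 2 mm of the flange touching the rim and level within 1.5 degrees; the scoop lies flat on the shelf, right way up; everything is released and at rest (all of step 1 and z of lid in the frame of canister between 0.07 and 0.078 m and horizontal distance between lid and canister below 0.008 m and angle between lid's own z axis and vertical below 0.026 rad and angle between canister's own z axis and vertical below 0.02 rad and height (world z) of scoop between -0.004 and 0.008 m and angle between scoop's own z axis and vertical below 0.1 rad and linear speed of each of lid, scoop below 0.02 m/s).
It fails at once if the fingers press on a walnut (more than 1 N) (contact force between the fingers and walnut0 above 1 N or contact force between the fingers and walnut1 above 1 N or contact force between the fingers and walnut2 above 1 N).
It fails at once if the canister is shifted by more than 30 mm (distance of canister from where it was at the start of the episode above 0.03 m).
It fails at once if the loaf mould, glass bowl or egg separator is shifted by more than 25 mm (distance of any of loaf_mould, glass_bowl, separator from where it was at the start of the episode above 0.025 m).
It also fails if it takes over 72 s, if anything falls off the work surface, if the arm or the gripper's body presses on something with over 40 N, if the wrist force passes 120 N, or if a joint passes its speed limit or range.

ROBOT

A 7-joint arm with a two-finger parallel gripper is mounted at the origin on the work surface. World frame = base frame: x ahead of the robot, y to its left, z up, the work surface at z = 0. Lengths are in m, angles in rad, forces in N, time in s.
With the tool pointing down it reaches from about 0.35 to 0.9 m from the base axis. Payload 8.1 kg.
Tool frame: the origin (TCP) lies midway between the tips of the shut fingers; the grasp point (between the pads) lies 19 mm behind it; z points along the fingers, y is the line along which they close (so a half turn about z gives the same grasp; the last joint's range is limited). The gripper opens to 92 mm and grips with 3 to 60 N. Pads are 19 mm wide; open, the fingers measure 130 mm over their backs; the gripper's body (75 mm by 190 mm) begins 47 mm behind the grasp point.
Start: joints at [-1.402, 0.434, 0.025, 1.573, -0.012, 1.134, -0.075], TCP at [0.168, 0.602, 0.194] pointing down, gripper open.
Joint ranges: [-2.62, 2.62], [-0.44, 2.09], [-1.27, 1.32], [0.08, 2.57], [-1.32, 4.46], [0.12, 2], [-2.74, 2.74]. Speed limits (rad/s): [2.22, 2.22, 3.01, 3.01, 3.14, 3.14, 3.14].

INTERFACE

Orientations are given as a rotation vector (axis times angle).
In Python, from cell import arm gives the robot as it stands.
- The arm moves only by the tool send_rows, never from a script. Its argument "increments" is a list of rows, each a list of 3 entries, a list of its own where there are three numbers: the finger opening in cm, from 0 to 9.18, then the shift along the tool's x, y, z in cm, then the turn, a rotation vector about the tool's x, y, z in rad. A call has 1 to 5 rows; each row shifts and turns the commanded pose from where the row before left it, along the tool's axes as they then stand; what a row does not reach is not made up. A row lasts 1/10 s, in which the tool goes at most 50 mm and 8.59 degrees, less where a joint would pass 70% of its speed; a pose out of reach is approached as far as the arm can. A call is refused whole if a number of a shift passes 5 or a number of a turn 0.15, either way. A call with a gripper value outside its range is refused whole. The fingers move at their own pace and stop on an object; "force" is the grip in N (left out, the last holds). Time passes only in rows, so rows that do not move let the fingers close. It gives the time, the measured TCP pose, the force, the opening and the grip force at its end, in the units of the state.
- arm.observe(): the state, without advancing time (a new reading comes with each control period).
- arm.get_image(name): name is "scene" or "top" or "wrist"; returns the picture (384x512x3 uint8, red, green, blue); there is no depth.
- arm.camera_params(name): a dict with "camera_matrix" (3x3 intrinsics, pixels), "k1" (the pictures are not rectified: a ray, as slopes to the right and down, at radius r is drawn at 1 + k1 r^2 times it, then the intrinsics apply), "R" (3x3) and "t" (3): a world point X has camera coordinates R X + t. Camera axes: x right, y down, z forward; pixel columns grow to the right and rows downward; lengths in m; the calibration is good to about 2 mm. A picture is of the moment at which its call begins: read the wrist's pose just before it. camera_params takes no time and is no camera call; for the wrist camera it gives the pose at the moment of the call.
- arm.sign_off(): hands the job in; it is judged then, once.
The state is a dict: "clock": time; "joints": joint angles; "dq": joint speeds; "joint_efforts": joint torques, N m; "position": TCP position; "ee_rot": TCP orientation; "force": force on the tool from outside, world axes, zero at the start; "ft_torque": the same for the moment, N m; "width": opening from 0.0 (shut) to 1.0 (fully open); "gripper_force": force on a finger pad.
Only numpy, scipy, OpenCV 4.12 (cv2) and the standard library are available. Lean on these libraries where they do the work, as an engineer would, in place of code of your own. Each camera call takes 0.05 s, during which the arm holds its last target. There are 200 camera calls.

## Working session

There is one attempt and no reset: what is moved stays moved. The work goes in short steps, Python scripts to look and compute and a tool call to move; the robot and the scene stay as the last step left them, time stands still between calls to the robot, and variables do not carry over. Pictures are saved under pics/ and viewed, at most 10 in all, crops included, and the job is handed in when it is done.

Besides the shell and the picture viewer there is one more tool, called by a JSON object that holds its "method" and its "body", one argument or row to a line. send_rows: Moves the arm, as the interface text tells. Its arguments: {"type":"object","properties":{"increments":{"type":"array"},"force":{"type":"number"}},"required":["increments"]}

```bash
mkdir -p pics; ls; python3 - <<'E'
from cell import arm
import cv2,numpy as np
print(arm.observe())
for n in ("scene","top"):
    im=arm.get_image(n); cv2.imwrite(f"pics/{n}0.png",im[:,:,::-1])
    p=arm.camera_params(n); print(n,{k:np.round(v,4).tolist() for k,v in p.items()})
E
```

```text
pics
{'clock': 0.0, 'joints': array([-1.4016205 ,  0.4352059 ,  0.0249588 ,  1.57409484, -0.0115859 ,
        1.13398805, -0.0750875 ]), 'dq': array([-0.0003829 ,  0.00025398, -0.00022354, -0.00048142,  0.00040489,
       -0.00193885, -0.0010122 ]), 'joint_efforts': array([-7.59825307e-04, -6.67876482e+01,  9.84727889e-01, -3.14440620e+01,
       -6.04998437e-02,  4.32196003e-02,  1.71737324e-04]), 'position': array([0.16768313, 0.60150745, 0.19365633]), 'ee_rot': array([-4.25643019e-01, -3.11256006e+00,  2.43491216e-03]), 'force': array([-0.02144079,  0.83454169, -0.21390454]), 'ft_torque': array([-0.01860529,  0.0519927 , -0.00017073]), 'gripper_force': 0.0, 'width': 0.9966866844825799}
scene {'camera_matrix': [[472.3918, 0.0, 265.0311], [0.0, 472.3918, 196.3875], [0.0, 0.0, 1.0]], 'k1': -0.0615, 'R': [[-0.7261, 0.6872, 0.0223], [0.4498, 0.4993, -0.7405], [-0.52, -0.5276, -0.6717]], 't': [0.4449, -0.2013, 1.5064]}
top {'camera_matrix': [[402.4202, 0.0, 254.4884], [0.0, 402.4202, 189.7076], [0.0, 0.0, 1.0]], 'k1': -0.0549, 'R': [[-0.0281, -0.9995, -0.0164], [-0.9835, 0.0305, -0.1781], [0.1785, 0.0111, -0.9839]], 't': [0.016, 0.6032, 0.8614]}
```

View pics/top0.png

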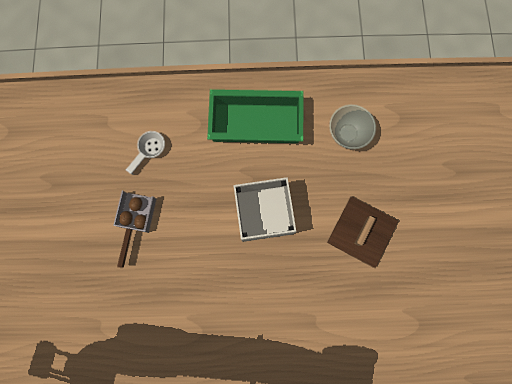

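View pics/scene0.png

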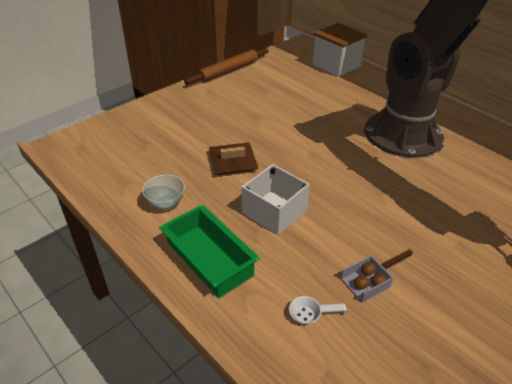

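The top view shows the scoop with nuts at about (135,212), its handle running to (122,266), the canister at (265,209), the lid at (364,232), the mould at (256,117), the bowl at (353,128) and the separator at (151,144). Next I enlarge the three parts to pick corners.

```bash
cat > h.py <<'E'
import numpy as np,cv2
from scipy.spatial.transform import Rotation as Ro
from scipy.optimize import least_squares
from cell import arm
def proj(X,p):
    c=np.atleast_2d(X)@np.array(p["R"]).T+p["t"]; s=c[:,:2]/c[:,2:]
    s=s*(1+p["k1"]*(s**2).sum(1,keepdims=True)); K=np.array(p["camera_matrix"])
    return s*[K[0,0],K[1,1]]+K[:2,2]
def pix2w(uv,z,p):
    r=least_squares(lambda x:(proj([x[0],x[1],z],p)-uv).ravel(),[.5,0.]); return r.x
def fit(pts,obs,x0):
    """pose (x,y,yaw) of object on table; obs: list of (cam params, model idx, uv)"""
    pts=np.array(pts)
    def W(x): 
        c,s=np.cos(x[2]),np.sin(x[2]); return np.c_[x[0]+c*pts[:,0]-s*pts[:,1],x[1]+s*pts[:,0]+c*pts[:,1],pts[:,2]]
    f=lambda x:np.concatenate([(proj(W(x)[[i]],p)-uv).ravel() for p,i,uv in obs])
    r=least_squares(f,x0); return r.x,np.sqrt((r.fun**2).mean())
E
python3 - <<'E'
import cv2,numpy as np
t=cv2.imread("pics/top0.png")
def crop(im,x,y,w,h,k): 
    c=cv2.resize(im[y:y+h,x:x+w],None,fx=k,fy=k,interpolation=cv2.INTER_CUBIC)
    for i in range(0,w,10):
        cv2.putText(c,str(x+i),(i*k,8),0,.3,(255,255,0),1); cv2.line(c,(i*k,0),(i*k,h*k),(255,255,0) ,1) if 0 else cv2.line(c,(i*k,10),(i*k,16),(255,255,0),1)
    for i in range(0,h,10): cv2.putText(c,str(y+i),(0,i*k+4),0,.3,(0,255,255),1); cv2.line(c,(20,i*k),(26,i*k),(0,255,255),1)
    return c
a=crop(t,105,185,60,90,6); b=crop(t,227,172,73,73,6);c=crop(t,322,190,84,84,5)
o=np.zeros((600,800,3),np.uint8); o[:540,:360]=a; o[:438,362:800]=b; cv2.imwrite("pics/c1.png",o)
cv2.imwrite("pics/c2.png",np.hstack([crop(t,322,190,80,84,5),cv2.resize(t[185:269,105:185],None,fx=5,fy=5)]))
E
```

```text
(no output)
```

View pics/c1.png

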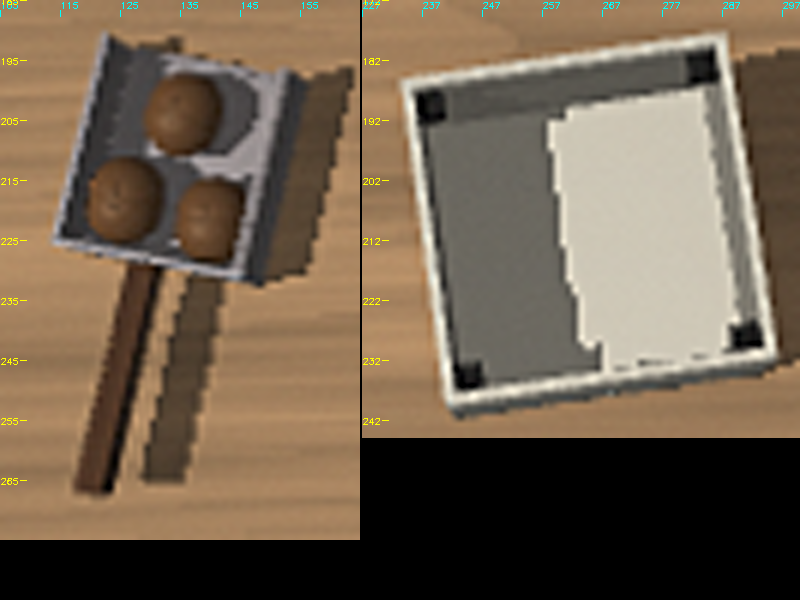

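View pics/c2.png

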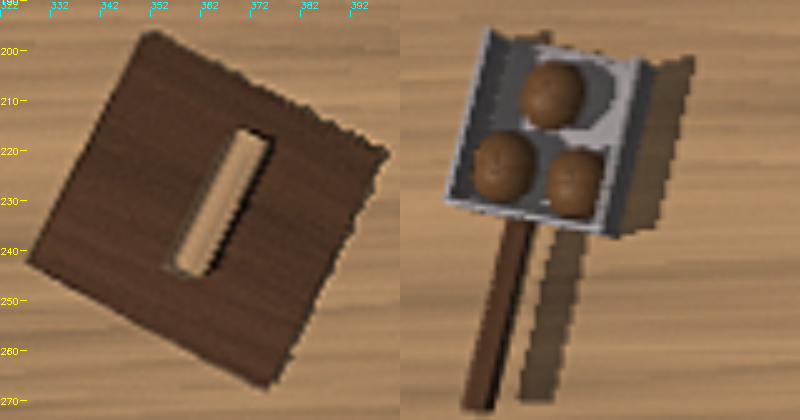

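```bash
python3 - <<'E'
from h import *
p=arm.camera_params("top")
np.set_printoptions(precision=4,suppress=True)
def F(name,pts,uv,x0):
    uv=np.array(uv)-.4; r,e=fit(pts,[(p,i,uv[i]) for i in range(len(uv))],x0); print(name,r,np.degrees(r[2]),"rms px",e); return r
s=.060
sc=F("scoop",[(-.042,.038,.034),(-.042,-.038,.034),(.042,.038,.034),(.042,-.038,.034),(-.132,0,.037)],[(114.2,225),(145,231.2),(122,190.7),(152.9,196.7),(119.8,266.4)],[.45,.3,-.2])
F("can",[(s,s,.09),(s,-s,.09),(-s,-s,.09),(-s,s,.09)],[(233.8,185.7),(287.8,177.5),(296,230.7),(241.7,239)],[.5,0,.1])
f=.062
F("lid",[(f,f,.022),(f,-f,.022),(-f,-f,.022),(-f,f,.022)],[(352.4,196.4),(399.6,220.6),(375.6,267.6),(327.6,242.4)],[.45,-.2,-.4])
print("lid handle",pix2w(np.array([366.1,230.]),.05,p))
for n,u,z in(("mould",(256,117),.06),("bowl",(353,128),.055),("sep",(151,144),.022),("separm",(130,170),.015)): print(n,pix2w(np.array(u),z,p))
c,s=np.cos(sc[2]),np.sin(sc[2]); print("grip",sc[0]-.068*c,sc[1]-.068*s)
o=arm.observe();print(Ro.from_rotvec(o["ee_rot"]).as_matrix())
# cross check in scene
q=arm.camera_params("scene")
print(proj([[sc[0]-.132*c,sc[1]-.132*s,.03]],q))
E
```

```text
scoop [ 0.5674  0.2824 -0.2131] -12.209314625921689 rms px 0.4220356637494978
can [ 0.5571 -0.0226  0.1192] 6.830705443559125 rms px 0.4666914263619645
lid [ 0.5042 -0.2508 -0.5338] -30.586643814742178 rms px 0.49060581847134116
lid handle [ 0.5045 -0.2498]
mould [ 0.7752 -0.0103]
bowl [ 0.7428 -0.2363]
sep [0.7298 0.2465]
separm [0.6684 0.2986]
grip 0.5009845220577571 0.2967807981741107
[[-0.9633  0.2685 -0.0003]
 [ 0.2685  0.9633 -0.0014]
 [-0.0001 -0.0014 -1.    ]]
[[410.9773 251.5306]]
```

```bash
cat >> h.py <<'E'
import json
def rot(yaw_y,tilt=0):
    """tool frame with closing axis y at yaw_y (horizontal), pointing down, then tilted about own y"""
    c,s=np.cos(yaw_y),np.sin(yaw_y)
    return Ro.from_matrix(np.array([[-s,c,0],[c,s,0],[0,0,-1]]))*Ro.from_rotvec([0,tilt,0])
def plan(wps,start=None,ease=True):
    """wps: (pos,Ro,n rows). Prints increments (cm, rad) in the tool axes, roundings carried on."""
    from scipy.spatial.transform import Slerp
    o=arm.observe(); p,R=(o["position"],Ro.from_rotvec(o["ee_rot"])) if start is None else start
    out=[]; cp,cR=np.array(p),R
    for tp,tR,n in wps:
        sl=Slerp([0,1],Ro.concatenate([R,tR])); p=np.array(p)
        for k in range(1,n+1):
            u=k/n
            if ease: u=.5*u+.5*u*u*(3-2*u)
            gp,gR=p+u*(np.array(tp)-p),sl(u)
            d=np.round(cR.inv().apply(gp-cp)*100,1 if k<n else 2); w=np.round((cR.inv()*gR).as_rotvec(),3)
            out.append([d.tolist(),w.tolist()]); cp=cp+cR.apply(d/100); cR=cR*Ro.from_rotvec(w)
        p,R=np.array(tp),tR
    print("max shift",max(np.abs(r[0]).max() for r in out),"max turn",max(np.linalg.norm(r[1]) for r in out))
    for i in range(0,len(out),5): print(i,*[json.dumps(r) for r in out[i:i+5]],sep=" ")
def state():
    o=arm.observe(); R=Ro.from_rotvec(o["ee_rot"]).as_matrix()
    print(round(o["clock"],2),o["position"].round(4),"yaw_y",round(np.arctan2(R[1,1],R[0,1]),4),"z",R[:,2].round(3),"w",round(o["width"],3),"gf",round(float(o["gripper_force"]),1),"F",o["force"].round(1),"q",o["joints"].round(2))
E
python3 - <<'E'
from h import *
y=np.pi/2-.2131
plan([([.501,.2968,.10],rot(y),14),([.501,.2968,.011],rot(y),4)])
E
```

```text
max shift 3.5 max turn 0.006
0 [[-1.7, -0.9, 0.4], [-0.0, 0.0, -0.003]] [[-2.3, -1.1, 0.5], [-0.0, 0.0, -0.003]] [[-2.7, -1.4, 0.7], [-0.0, 0.0, -0.004]] [[-3.0, -1.6, 0.7], [-0.0, 0.0, -0.004]] [[-3.3, -1.7, 0.8], [-0.0, 0.0, -0.005]]
5 [[-3.5, -1.8, 0.8], [-0.001, 0.0, -0.005]] [[-3.5, -1.9, 0.8], [0.0, 0.0, -0.005]] [[-3.5, -2.0, 0.8], [0.0, 0.0, -0.006]] [[-3.5, -1.9, 0.9], [0.0, 0.0, -0.005]] [[-3.2, -1.8, 0.7], [-0.0, 0.0, -0.005]]
10 [[-3.0, -1.6, 0.7], [-0.0, 0.0, -0.004]] [[-2.6, -1.5, 0.7], [-0.0, 0.0, -0.004]] [[-2.2, -1.3, 0.5], [-0.0, 0.0, -0.003]] [[-1.71, -0.98, 0.4], [-0.0, 0.0, -0.003]] [[-0.0, -0.0, 1.8], [-0.0, 0.0, 0.0]]
15 [[-0.0, -0.0, 2.6], [-0.0, 0.0, 0.0]] [[-0.0, -0.0, 2.7], [-0.0, 0.0, 0.0]] [[-0.0, -0.0, 1.8], [-0.0, 0.0, 0.0]]
```

{"method": "send_rows", "body": {
  "increments": [
    [6,[-1.7,-0.9,0.4],[0,0,-0.006]],
    [6,[-2.3,-1.1,0.5],[0,0,-0.006]],
    [6,[-2.7,-1.4,0.7],[0,0,-0.006]],
    [6,[-3.0,-1.6,0.7],[0,0,-0.006]],
    [6,[-3.3,-1.7,0.8],[0,0,-0.006]]
  ],
  "force": 60
}}

```text
clock: 0.6
position: [0.2766, 0.5033, 0.1629]
ee_rot: [-0.377, -3.119, 0.0]
force: [0.3, 0.3, -0.1]
width: 0.666
gripper_force: 0.0
```

{"method": "send_rows", "body": {
  "increments": [
    [6,[-3.5,-1.8,0.8],[0,0,-0.006]],
    [6,[-3.5,-1.9,0.8],[0,0,-0.006]],
    [6,[-3.5,-2.0,0.8],[0,0,-0.006]],
    [6,[-3.5,-1.9,0.9],[0,0,-0.006]],
    [6,[-3.2,-1.8,0.7],[0,0,-0.006]]
  ]
}}

```text
clock: 1.1
position: [0.4235, 0.3715, 0.1227]
ee_rot: [-0.333, -3.124, 0.001]
force: [0.2, 0.1, 0.7]
width: 0.656
gripper_force: 0.0
```

{"method": "send_rows", "body": {
  "increments": [
    [6,[-3.0,-1.6,0.7],[0,0,0]],
    [6,[-2.6,-1.5,0.7],[0,0,0]],
    [6,[-2.2,-1.3,0.5],[0,0,0]],
    [6,[-1.7,-1.0,0.4],[0,0,0]],
    [6,[0,0,0],[0,0,0]]
  ]
}}

```text
clock: 1.6
position: [0.5059, 0.2971, 0.0996]
ee_rot: [0.34, 3.123, -0.004]
force: [-0.0, -1.0, -0.0]
width: 0.651
gripper_force: 0.0
```

```bash
python3 - <<'E'
from h import *
state()
y=np.pi/2-.2131
plan([([.501,.2968,.011],rot(y),5)])
p=arm.camera_params("wrist"); im=arm.get_image("wrist"); cv2.imwrite("pics/w1.png",im[:,:,::-1])
# expected pixels of scoop points
x,yy,a=.5674,.2824,-.2131
c,s=np.cos(a),np.sin(a)
for P in [(-.132,0,.037),(-.042,0,.037),(-.042,.038,.034),(-.042,-.038,.034)]:
    print(P,proj([[x+c*P[0]-s*P[1],yy+s*P[0]+c*P[1],P[2]]],p).round(1))
E
```

```text
1.6 [0.5059 0.2971 0.0996] yaw_y 1.3541 z [-0.    -0.002 -1.   ] w 0.651 gf 0.0 F [-0. -1. -0.] q [-0.7   0.47  0.11  1.79 -0.06  0.89  0.79]
max shift 2.2 max turn 0.001414213562373095
0 [[0.1, -0.0, 1.3], [-0.0, 0.0, -0.001]] [[0.1, -0.0, 2.0], [-0.001, 0.0, -0.0]] [[0.1, -0.1, 2.2], [-0.0, 0.0, -0.001]] [[0.1, -0.0, 2.0], [-0.001, 0.0, -0.001]] [[0.07, -0.02, 1.36], [-0.0, 0.0, -0.001]]
(-0.132, 0, 0.037) [[254.8 106.2]]
(-0.042, 0, 0.037) [[255.3 219.3]]
(-0.042, 0.038, 0.034) [[301.1 217.9]]
(-0.042, -0.038, 0.034) [[209.6 218.1]]
```

View pics/w1.png

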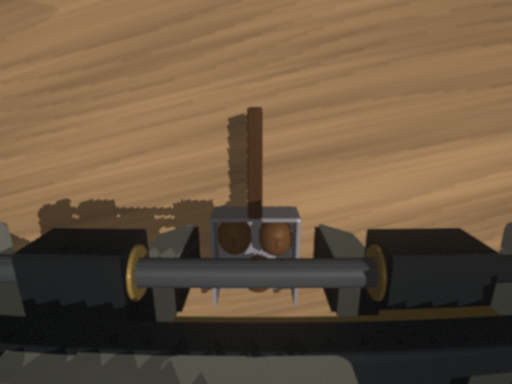

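Wrist view: the handle runs (255,107) to (255,218), where predicted, centred between the open fingers, and the pan with the nuts lies beyond. I descend and grip.

{"method": "send_rows", "body": {
  "increments": [
    [6,[0.1,0,1.3],[0,0,0]],
    [6,[0.1,0,2.0],[0,0,0]],
    [6,[0.1,0,2.2],[0,0,0]],
    [6,[0.1,0,2.0],[0,0,0]],
    [6,[0.1,0,1.3],[0,0,0]]
  ]
}}

```text
clock: 2.15
position: [0.4969, 0.3025, 0.0104]
ee_rot: [-0.328, -3.122, 0.001]
force: [-0.0, 1.3, 0.2]
width: 0.65
gripper_force: 0.0
```

{"method": "send_rows", "body": {
  "increments": [
    [6,[0,0,0],[0,0,0]],
    [0.8,[0,0,0],[0,0,0]],
    [0.8,[0,0,0],[0,0,0]],
    [0.8,[0,0,0],[0,0,0]],
    [0.8,[0,0,0],[0,0,0]]
  ]
}}

```text
clock: 2.65
position: [0.4995, 0.3019, 0.0132]
ee_rot: [0.332, 3.123, 0.001]
force: [-0.2, 0.7, 0.1]
width: 0.359
gripper_force: 0.0
```

{"method": "send_rows", "body": {
  "increments": [
    [0.8,[0,0,0],[0,0,0]],
    [0.8,[0,0,0],[0,0,0]],
    [0.8,[0,0,-0.3],[0,0,0]],
    [0.8,[0,0,-0.7],[0,0,0]],
    [0.8,[0,0,-1],[0,0,0]]
  ]
}}

```text
clock: 3.15
position: [0.4989, 0.3015, 0.0328]
ee_rot: [-0.332, -3.123, 0.001]
force: [0.1, 0.6, 0.4]
width: 0.088
gripper_force: 0.0
```

```bash
python3 - <<'E'
from h import *
state()
# scoop pour: forward yaw a, tilt th; lip at given point -> TCP
def tcp(a,th,lip):
    R=rot(a+np.pi/2,th); return np.array(lip)+R.apply(np.array([.110,0,-.024+.019])),R   # tool x=-scoop x, z=-scoop z
f=-np.pi/2+.1192
cx,cy=.5571,-.0226; d=np.array([np.cos(f),np.sin(f)])
for th in (0,.4,-.4):
    P,R=tcp(f,th,[cx-d[0]*.03,cy-d[1]*.03,.105]); print(th,P,R.apply([0,0,1]).round(2))
E
```

```text
3.15 [0.4989 0.3015 0.0328] yaw_y 1.3589 z [-0.001 -0.    -1.   ] w 0.088 gf 0.0 F [0.1 0.6 0.4] q [-0.7   0.55  0.09  1.85 -0.07  0.75  0.79]
0 [0.54045149 0.11640657 0.11      ] [ 0.  0. -1.]
0.4 [0.54171563 0.10585162 0.15244132] [-0.05  0.39 -0.92]
-0.4 [0.54125255 0.10971817 0.06676929] [ 0.05 -0.39 -0.92]
```

```bash
python3 - <<'E'
from h import *
im=arm.get_image("wrist"); im2=arm.get_image("top")[150:290,80:220]
im2=cv2.resize(im2,None,fx=384/140,fy=384/140)[:, :288]
cv2.imwrite("pics/w2.png",np.hstack([im,im2[:,:,:]])[:,:,::-1]); state()
E
```

```text
3.25 [0.5001 0.3023 0.0343] yaw_y 1.3588 z [ 0.002  0.002 -1.   ] w 0.088 gf 0.0 F [-0.1  0.5  0.9] q [-0.7   0.54  0.09  1.85 -0.07  0.75  0.79]
```

View pics/w2.png

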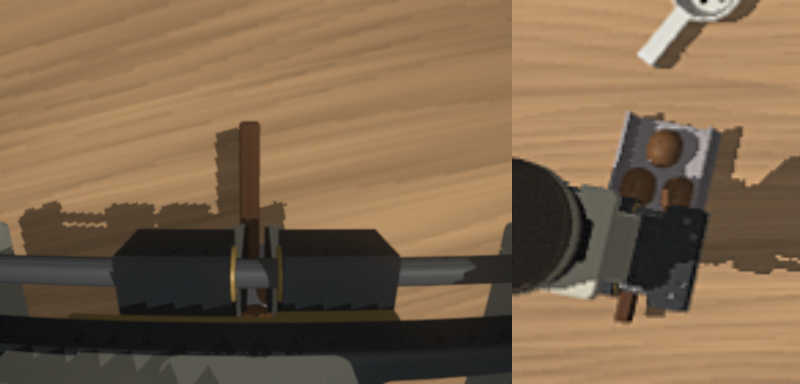

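The handle is still between the fingers (250,150), but I lifted before the fingers, which are slow, had closed. The tool also sits about 5 mm too far along +y. I open, recentre and close with enough time.

{"method": "send_rows", "body": {
  "increments": [
    [4,[0,0,0],[0,0,0]],
    [4,[0,0,0],[0,0,0]],
    [4,[0,0,0],[0,0,0]],
    [4,[0,0,0],[0,0,0]],
    [4,[0,-0.2,0],[0,0,0]]
  ]
}}

```text
clock: 3.75
position: [0.4985, 0.2998, 0.0322]
ee_rot: [-0.332, -3.124, 0.0]
force: [-0.1, -0.8, 0.2]
width: 0.425
gripper_force: 0.0
```

{"method": "send_rows", "body": {
  "increments": [
    [4,[0,-0.3,0],[0,0,0]],
    [4,[0,0,0.7],[0,0,0]],
    [4,[0,0,0.8],[0,0,0]],
    [4,[0,0,0.7],[0,0,0]],
    [4,[0,0,0],[0,0,0]]
  ]
}}

```text
clock: 4.25
position: [0.4972, 0.2962, 0.009]
ee_rot: [-0.332, -3.122, 0.002]
force: [-0.5, 0.1, -1.3]
width: 0.434
gripper_force: 0.0
```

{"method": "send_rows", "body": {
  "increments": [
    [0,[0,0,0],[0,0,0]],
    [0,[0,0,0],[0,0,0]],
    [0,[0,0,0],[0,0,0]],
    [0,[0,0,0],[0,0,0]],
    [0,[0,0,0],[0,0,0]]
  ]
}}

```text
clock: 4.75
position: [0.4981, 0.2968, 0.0106]
ee_rot: [0.332, 3.124, 0.0]
force: [-0.4, 0.4, 0.0]
width: 0.052
gripper_force: 0.0
```

{"method": "send_rows", "body": {
  "increments": [
    [0,[0,0,0],[0,0,0]],
    [0,[0,0,0],[0,0,0]]
  ]
}}

```text
clock: 4.95
position: [0.498, 0.2968, 0.0105]
ee_rot: [0.332, 3.124, 0.0]
force: [0.1, 0.8, 0.4]
width: -0.001
gripper_force: 0.0
```

```bash
python3 - <<'E'
from h import *
im=arm.get_image("wrist")[80:320,150:370]; im2=arm.get_image("scene")[190:310,320:450]
f=lambda a:cv2.resize(a,(400,int(a.shape[0]*400/a.shape[1])))
a,b=f(im),f(im2); o=np.zeros((440,800,3),np.uint8); o[:a.shape[0],:400]=a[:440]; o[:b.shape[0],400:]=b
cv2.imwrite("pics/w3.png",o[:,:,::-1]); state()
E
```

```text
5.05 [0.4981 0.2968 0.0104] yaw_y 1.3589 z [ 0.  0. -1.] w 0.001 gf 0.0 F [-0.6 -0.1  0.3] q [-0.69  0.57  0.09  1.88 -0.07  0.7   0.8 ]
```

View pics/w3.png

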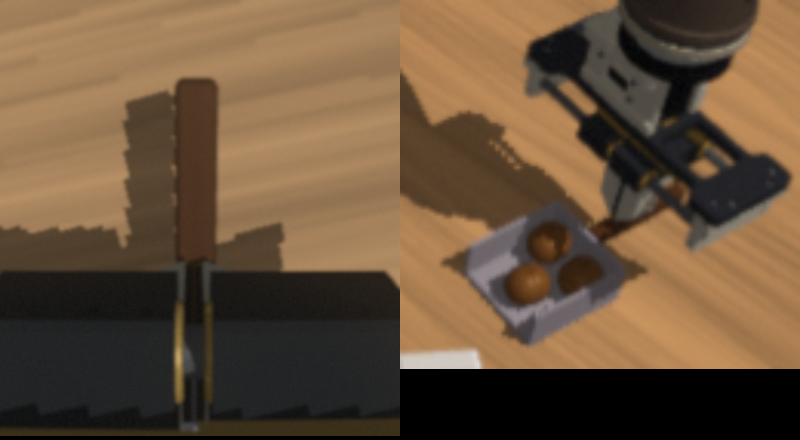

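The wrist crop shows the handle beyond the fingers and the shut fingers over it, with the handle wider than the gap. In the scene crop the lowest finger point is near full-picture (393,261). I check the fingertip height against the projection.

```bash
python3 - <<'E'
from h import *
q=arm.camera_params("scene"); state()
for z in (.0,.0104,.02,.03,.04,.05): print(z,proj([[.498,.2968,z]],q).round(1))
x,y,a=.5674,.2824,-.2131;c,s=np.cos(a),np.sin(a)
for X in (-.042,-.068,-.1,-.132): print(X,proj([[x+c*X,y+s*X,.037],[x+c*X,y+s*X,.023]],q).round(1).tolist())
w=arm.camera_params("wrist"); R,t=np.array(w["R"]),np.array(w["t"]); print("cam pos",-R.T@t,w["camera_matrix"][0][0])
for z in (-.02,-.01,0): # predicted handle width/rows
    P=lambda X,Y,Z:[x+c*X-s*Y,y+s*X+c*Y,Z]
    print(z,proj([P(-.132,.006,.037+z),P(-.132,-.006,.037+z),P(-.1,.006,.037+z),P(-.1,-.006,.037+z)],w).round(1).tolist())
E
```

```text
5.05 [0.4981 0.2968 0.0104] yaw_y 1.3589 z [ 0.  0. -1.] w 0.001 gf 0.0 F [-0.6 -0.1  0.3] q [-0.69  0.57  0.09  1.88 -0.07  0.7   0.8 ]
0.0 [[388.7 270. ]]
0.0104 [[389.6 267.1]]
0.02 [[390.5 264.4]]
0.03 [[391.4 261.6]]
0.04 [[392.3 258.8]]
0.05 [[393.2 255.9]]
-0.042 [[382.6, 264.8], [381.4, 268.8]]
-0.068 [[391.2, 260.3], [390.0, 264.3]]
-0.1 [[401.6, 254.8], [400.3, 258.8]]
-0.132 [[411.7, 249.5], [410.3, 253.5]]
cam pos [0.42893945 0.31128371 0.20000359] 326.3565440231725
-0.02 [[269.1, 121.3], [247.3, 121.3], [268.5, 178.0], [247.6, 178.0]]
-0.01 [[269.8, 122.3], [246.8, 122.3], [269.1, 182.0], [247.1, 182.0]]
0 [[270.6, 123.5], [246.2, 123.4], [269.9, 186.6], [246.6, 186.5]]
```

Both wrist-view scale and fingertip pixel say the fingers are some 20 mm higher than reported. They shut above the handle, so I open and feel downward carefully.

{"method": "send_rows", "body": {
  "increments": [
    [4,[0,0,0],[0,0,0]],
    [4,[0,0,0],[0,0,0]],
    [4,[0,0,0],[0,0,0]],
    [4,[0,0,0],[0,0,0]],
    [4,[0,0,0],[0,0,0]]
  ]
}}

```text
clock: 5.55
position: [0.498, 0.2968, 0.0104]
ee_rot: [0.332, 3.124, 0.0]
force: [-0.1, 0.1, 0.5]
width: 0.388
gripper_force: 0.0
```

{"method": "send_rows", "body": {
  "increments": [
    [4,[0,0,0.4],[0,0,0]],
    [4,[0,0,0.4],[0,0,0]],
    [4,[0,0,0],[0,0,0]]
  ]
}}

```text
clock: 5.85
position: [0.4975, 0.2965, 0.0017]
ee_rot: [-0.332, -3.123, 0.001]
force: [0.5, 0.2, 0.1]
width: 0.436
gripper_force: 0.0
```

```bash
python3 - <<'E'
from h import *
im=arm.get_image("wrist")[60:320,130:390]; im2=arm.get_image("scene")[220:290,350:430]
f=lambda a:cv2.resize(a,(400,int(a.shape[0]*400/a.shape[1])),interpolation=cv2.INTER_CUBIC)
a,b=f(im),f(im2); o=np.zeros((400,800,3),np.uint8); o[:,:400]=a[:400]; o[:b.shape[0],400:]=b
cv2.imwrite("pics/w4.png",o[:,:,::-1]); state()
# two-camera check of canister height scale
E
```

```text
5.95 [0.4979 0.2966 0.0021] yaw_y 1.3589 z [-0. -0. -1.] w 0.432 gf 0.0 F [-0.5 -0.3 -0.4] q [-0.69  0.59  0.08  1.88 -0.07  0.68  0.8 ]
```

View pics/w4.png

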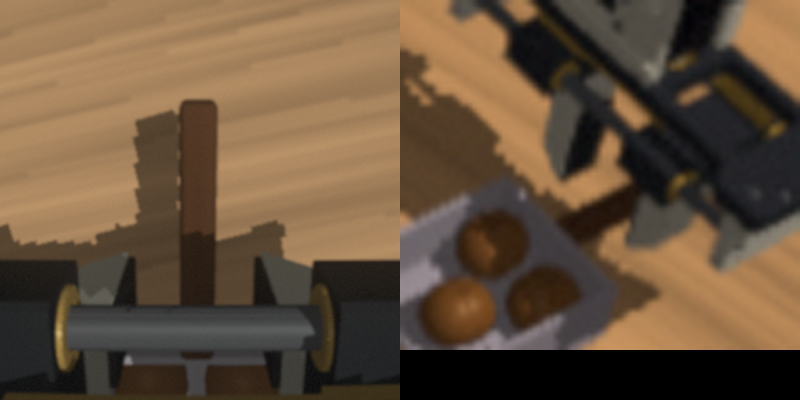

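The handle (198,200 in the left crop) is centred between the fingers and the tips hang clear of the shelf, so the reported height is biased. I lower until contact is felt.

{"method": "send_rows", "body": {
  "increments": [
    [4,[0,0,0.3],[0,0,0]],
    [4,[0,0,0.3],[0,0,0]],
    [4,[0,0,0],[0,0,0]]
  ]
}}

```text
clock: 6.25
position: [0.4977, 0.2966, -0.004]
ee_rot: [-0.332, -3.123, 0.001]
force: [0.1, 0.8, 0.8]
width: 0.436
gripper_force: 0.0
```

{"method": "send_rows", "body": {
  "increments": [
    [4,[0,0,0.3],[0,0,0]],
    [4,[0,0,0.2],[0,0,0]],
    [4,[0,0,0],[0,0,0]]
  ]
}}

```text
clock: 6.55
position: [0.4978, 0.2966, -0.0089]
ee_rot: [-0.332, -3.124, 0.0]
force: [0.2, -0.5, -0.2]
width: 0.434
gripper_force: 0.0
```

{"method": "send_rows", "body": {
  "increments": [
    [4,[0,0,0.3],[0,0,0]],
    [4,[0,0,0.2],[0,0,0]],
    [4,[0,0,0],[0,0,0]]
  ]
}}

```text
clock: 6.85
position: [0.4978, 0.2966, -0.0139]
ee_rot: [-0.332, -3.124, 0.001]
force: [0.0, -0.4, 0.6]
width: 0.438
gripper_force: 0.0
```

{"method": "send_rows", "body": {
  "increments": [
    [4,[0,0,0.2],[0,0,0]],
    [4,[0,0,0.2],[0,0,0]],
    [4,[0,0,0],[0,0,0]]
  ]
}}

```text
clock: 7.15
position: [0.4979, 0.2966, -0.0179]
ee_rot: [-0.332, -3.124, 0.0]
force: [-0.1, 0.1, -0.9]
width: 0.431
gripper_force: 0.0
```

{"method": "send_rows", "body": {
  "increments": [
    [4,[0,0,0.2],[0,0,0]],
    [4,[0,0,0.2],[0,0,0]],
    [4,[0,0,0],[0,0,0]]
  ]
}}

```text
clock: 7.45
position: [0.4979, 0.2967, -0.0219]
ee_rot: [-0.332, -3.124, 0.0]
force: [-0.0, 0.7, -0.0]
width: 0.432
gripper_force: 0.0
```

{"method": "send_rows", "body": {
  "increments": [
    [0,[0,0,0],[0,0,0]],
    [0,[0,0,0],[0,0,0]],
    [0,[0,0,0],[0,0,0]],
    [0,[0,0,0],[0,0,0]],
    [0,[0,0,0],[0,0,0]]
  ]
}}

```text
clock: 7.95
position: [0.4981, 0.2968, -0.0215]
ee_rot: [0.332, 3.124, 0.0]
force: [-0.5, -0.2, 0.4]
width: 0.123
gripper_force: 60.0
```

```bash
python3 - <<'E'
from h import *
im=arm.get_image("wrist")[60:320,130:390]; im2=arm.get_image("scene")[220:290,350:430]
f=lambda a:cv2.resize(a,(400,int(a.shape[0]*400/a.shape[1])),interpolation=cv2.INTER_CUBIC)
a,b=f(im),f(im2); o=np.zeros((400,800,3),np.uint8); o[:,:400]=a[:400]; o[:b.shape[0],400:]=b
cv2.imwrite("pics/w5.png",o[:,:,::-1]); state()
E
```

```text
8.05 [ 0.4981  0.2969 -0.0215] yaw_y 1.359 z [ 0.  0. -1.] w 0.127 gf 60.0 F [0.1 0.2 0. ] q [-0.69  0.62  0.08  1.89 -0.08  0.63  0.8 ]
```

```bash
python3 - <<'E'
from h import *
p=arm.camera_params("top"); q=arm.camera_params("scene")
np.set_printoptions(precision=4,suppress=True)
def F(n,s,z,uv,x0):
    uv=np.array(uv)-.4; P=np.array([(s,s),(s,-s),(-s,-s),(-s,s)])
    def f(x):
        c,d=np.cos(x[2]),np.sin(x[2]); W=np.c_[x[0]+c*P[:,0]-d*P[:,1],x[1]+d*P[:,0]+c*P[:,1],np.full(4,z+x[3])]
        return (proj(W,p)-uv).ravel()
    r=least_squares(f,x0+[0.]).x; print(n,r)
    c,d=np.cos(r[2]),np.sin(r[2])
    for dz in (0,r[3],-.025):
        r0=least_squares(lambda x:f(np.r_[x,dz]),r[:3]).x; c,d=np.cos(r0[2]),np.sin(r0[2])
        W=np.c_[r0[0]+c*P[:,0]-d*P[:,1],r0[1]+d*P[:,0]+c*P[:,1],np.full(4,z+dz)]; print(" scene px for dz",dz,r0,proj(W,q).round(1).tolist())
F("can",.06,.09,[(233.8,185.7),(287.8,177.5),(296,230.7),(241.7,239)],[.55,0,.1])
F("lid",.062,.022,[(352.4,196.4),(399.6,220.6),(375.6,267.6),(327.6,242.4)],[.5,-.25,-.5])
# edges of white canister / dark lid in scene picture
im=cv2.imread("pics/scene0.png"); 
g=im.astype(int); m=((g.min(2)>150)&((g.max(2)-g.min(2))<25)).astype(np.uint8); n,l,st,_=cv2.connectedComponentsWithStats(m[150:240,230:320]); print(st[1:][st[1:,4]>60])
hsv=g.sum(2); m=((hsv<170)).astype(np.uint8)[135:185,195:270]; n,l,st,_=cv2.connectedComponentsWithStats(m); i=1+st[1:,4].argmax(); c=np.argwhere(l==i)[:,::-1]+[195,135]
print("lid hull",cv2.approxPolyDP(cv2.convexHull(c.astype(np.int32)),3,True).reshape(-1,2).tolist())
E
```

```text
can [ 0.5588 -0.0227  0.1192 -0.013 ]
 scene px for dz 0 [ 0.5571 -0.0226  0.1192] [[279.8, 208.5], [241.6, 186.3], [272.3, 163.6], [309.7, 183.3]]
 scene px for dz -0.013031420096186097 [ 0.5588 -0.0227  0.1192] [[279.0, 212.8], [241.1, 190.5], [271.7, 167.7], [308.8, 187.6]]
 scene px for dz -0.025 [ 0.5604 -0.0229  0.1192] [[278.3, 216.7], [240.6, 194.4], [271.1, 171.5], [307.9, 191.4]]
lid [ 0.5047 -0.2528 -0.5338 -0.0079]
 scene px for dz 0 [ 0.5042 -0.2508 -0.5338] [[214.5, 172.2], [208.5, 146.1], [249.6, 141.4], [258.3, 166.7]]
 scene px for dz -0.007878201257618208 [ 0.5047 -0.2528 -0.5338] [[214.1, 174.1], [208.1, 148.1], [249.0, 143.3], [257.7, 168.6]]
 scene px for dz -0.025 [ 0.5059 -0.2572 -0.5338] [[213.1, 178.3], [207.2, 152.2], [247.8, 147.4], [256.3, 172.8]]
[[ 19  34  60  24 250]]
lid hull [[256, 168], [213, 175], [210, 148], [248, 143]]
```

Gripped (11.5 mm, 60 N). By contact, the reported z of −0.0215 means scoop on the shelf, so I work relative to that. Now I plan the lift, carry and pour.

```bash
cat >> h.py <<'E'
def tcp(a,th,lip,zb=.0315):
    R=rot(a+np.pi/2,th); P=np.array(lip)+R.apply([.114,0,-.004]); P[2]-=zb; return P,R
FY=-np.pi/2+.1192; CAN=np.array([.558,-.0227]); D=np.array([np.cos(FY),np.sin(FY)])
def lip(back,z): return [*(CAN-D*back),z]
E
python3 - <<'E'
from h import *
o=arm.observe(); p=o["position"]; R=Ro.from_rotvec(o["ee_rot"])
P0,R0=tcp(FY,0,lip(.03,.115)); print(P0)
up=[p[0],p[1],P0[2]]
plan([(up,R,6),(P0,R0,19)])
E
```

```text
[0.54087582 0.12027819 0.0875    ]
max shift 2.3 max turn 0.082
0 [[-0.0, 0.0, -1.3], [-0.0, -0.0, 0.0]] [[-0.0, 0.0, -1.9], [0.0, 0.0, 0.0]] [[-0.0, 0.0, -2.2], [0.0, 0.0, 0.0]] [[-0.0, 0.0, -2.3], [0.0, 0.0, 0.0]] [[-0.0, 0.0, -1.9], [0.0, 0.0, 0.0]]
5 [[-0.0, 0.0, -1.3], [0.0, 0.0, 0.0]] [[-0.2, -0.5, 0.0], [0.0, -0.0, 0.038]] [[-0.4, -0.6, 0.0], [0.0, -0.0, 0.046]] [[-0.4, -0.7, 0.0], [0.0, -0.0, 0.055]] [[-0.5, -0.8, 0.0], [0.0, -0.0, 0.062]]
10 [[-0.6, -0.7, 0.0], [0.0, -0.0, 0.068]] [[-0.7, -0.9, 0.0], [0.0, -0.0, 0.073]] [[-0.8, -0.7, -0.0], [0.0, -0.0, 0.077]] [[-0.9, -0.8, -0.0], [0.0, -0.0, 0.079]] [[-0.9, -0.7, -0.0], [0.0, -0.0, 0.081]]
15 [[-1.1, -0.6, -0.0], [0.0, -0.0, 0.082]] [[-1.0, -0.5, -0.0], [0.0, -0.0, 0.081]] [[-1.1, -0.5, -0.0], [0.0, -0.0, 0.079]] [[-1.1, -0.3, -0.0], [0.0, -0.0, 0.077]] [[-1.0, -0.2, -0.0], [0.0, -0.0, 0.073]]
20 [[-1.0, -0.2, -0.0], [0.0, -0.0, 0.067]] [[-0.9, -0.1, -0.0], [0.0, -0.0, 0.062]] [[-0.8, 0.0, -0.0], [0.0, -0.0, 0.055]] [[-0.7, 0.0, -0.0], [0.0, -0.0, 0.047]] [[-0.54, 0.09, -0.0], [0.0, -0.0, 0.038]]
```

{"method": "send_rows", "body": {
  "increments": [
    [0,[0,0,-0.5],[0,0,0]],
    [0,[0,0,-1.5],[0,0,0]],
    [0,[0,0,-2.2],[0,0,0]],
    [0,[0,0,-2.3],[0,0,0]],
    [0,[0,0,-2.2],[0,0,0]]
  ]
}}

```text
clock: 8.55
position: [0.4977, 0.2965, 0.0664]
ee_rot: [-0.332, -3.123, 0.001]
force: [0.3, 0.4, -2.1]
width: 0.126
gripper_force: 60.0
```

{"method": "send_rows", "body": {
  "increments": [
    [0,[0,0,-1.5],[0,0,0]],
    [0,[0,0,-0.7],[0,0,0]],
    [0,[0,0,0],[0,0,0]]
  ]
}}

```text
clock: 8.85
position: [0.4984, 0.297, 0.0882]
ee_rot: [0.332, 3.123, 0.001]
force: [0.4, -0.5, -2.3]
width: 0.126
gripper_force: 60.0
```

```bash
python3 - <<'E'
from h import *
state()
im=arm.get_image("wrist"); im2=arm.get_image("scene")[150:310,310:470]
b=cv2.resize(im2,(288,288)); o=np.zeros((384,800,3),np.uint8); o[:,:512]=im; o[:288,512:]=b
cv2.imwrite("pics/w6.png",o[:,:,::-1])
# handle axis in wrist view: dark brown pixels rows 90..200
g=im.astype(int)
for r in range(60,230,20):
    row=g[r]; c=np.where((row[:,0]<125)&(row[:,0]-row[:,2]>25)&(row[:,0]>50))[0]; c=c[(c>200)&(c<310)]
    print(r,(c.min(),c.max(),len(c)) if len(c) else None)
E
```

```text
8.85 [0.4984 0.297  0.0882] yaw_y 1.3589 z [ 0.001  0.001 -1.   ] w 0.126 gf 60.0 F [ 0.4 -0.5 -2.3] q [-0.7   0.47  0.1   1.82 -0.06  0.86  0.79]
60 None
80 None
100 None
120 None
140 (np.int64(241), np.int64(270), 30)
160 (np.int64(242), np.int64(270), 29)
180 (np.int64(242), np.int64(270), 29)
200 (np.int64(235), np.int64(269), 35)
220 (np.int64(201), np.int64(269), 45)
```

```bash
python3 - <<'E'
import cv2,numpy as np
a=cv2.imread("pics/w6.png")[60:320,130:390].astype(int)
b=cv2.imread("pics/w5.png")[:,:400]; b=cv2.resize(b,(260,260)).astype(int)
for n,g in(("grip",b),("lift",a)):
    col=g[:,126]; m=(col[:,2]<125)&(col[:,2]-col[:,0]>20)
    r=np.where(m)[0]; print(n,r[:3]+60, [ (lambda c:(c.min()+130,c.max()+130))(np.where((g[k][:,2]<125)&(g[k][:,2]-g[k][:,0]>25)&(abs(np.arange(260)-126)<20))[0]) for k in (85,100,120)])
E
```

```text
grip [127 128 129] [(np.int64(237), np.int64(270)), (np.int64(237), np.int64(270)), (np.int64(237), np.int64(269))]
lift [127 128 129] [(np.int64(242), np.int64(270)), (np.int64(242), np.int64(270)), (np.int64(242), np.int64(270))]
```

No slip (handle end at row 127 before and after the lift). Now the carry.

{"method": "send_rows", "body": {
  "increments": [
    [0,[-0.2,-0.5,0],[0,0,0.038]],
    [0,[-0.4,-0.6,0],[0,0,0.046]],
    [0,[-0.4,-0.7,0],[0,0,0.055]],
    [0,[-0.5,-0.8,0],[0,0,0.062]],
    [0,[-0.6,-0.7,0],[0,0,0.068]]
  ]
}}

```text
clock: 9.45
position: [0.5077, 0.2573, 0.0869]
ee_rot: [-0.757, -3.049, 0.002]
force: [1.1, 0.1, -2.3]
width: 0.129
gripper_force: 60.0
```

{"method": "send_rows", "body": {
  "increments": [
    [0,[-0.7,-0.9,0],[0,0,0.073]],
    [0,[-0.8,-0.7,0],[0,0,0.077]],
    [0,[-0.9,-0.8,0],[0,0,0.079]],
    [0,[-0.9,-0.7,0],[0,0,0.081]],
    [0,[-1.1,-0.6,0],[0,0,0.082]]
  ]
}}

```text
clock: 9.95
position: [0.5211, 0.201, 0.087]
ee_rot: [-1.337, -2.843, 0.001]
force: [0.6, -0.6, -2.1]
width: 0.125
gripper_force: 60.0
```

{"method": "send_rows", "body": {
  "increments": [
    [0,[-1.0,-0.5,0],[0,0,0.081]],
    [0,[-1.1,-0.5,0],[0,0,0.079]],
    [0,[-1.1,-0.3,0],[0,0,0.077]],
    [0,[-1.0,-0.2,0],[0,0,0.073]],
    [0,[-1.0,-0.2,0],[0,0,0.067]]
  ]
}}

```text
clock: 10.45
position: [0.5338, 0.1474, 0.0871]
ee_rot: [1.846, 2.542, -0.001]
force: [0.3, 0.2, -1.5]
width: 0.121
gripper_force: 60.0
```

{"method": "send_rows", "body": {
  "increments": [
    [0,[-0.9,-0.1,0],[0,0,0.062]],
    [0,[-0.8,0,0],[0,0,0.055]],
    [0,[-0.7,0,0],[0,0,0.047]],
    [0,[-0.5,0.1,0],[0,0,0.038]],
    [0,[0,0,0],[0,0,0]]
  ]
}}

```text
clock: 10.95
position: [0.5411, 0.1195, 0.0873]
ee_rot: [2.089, 2.346, -0.001]
force: [-1.0, 0.1, -2.1]
width: 0.123
gripper_force: 60.0
```

```bash
python3 - <<'E'
from h import *
state()
top=arm.get_image("top"); sc=arm.get_image("scene")
o=np.zeros((600,800,3),np.uint8); o[:400,:400]=cv2.resize(top[140:260,190:310],(400,400)); o[:400,400:]=cv2.resize(sc[110:260,210:360],(400,400))
cv2.imwrite("pics/p1.png",o[:400,:,::-1])
# settle: plan tilt about the lip
w=[]
for th in np.linspace(0,.9,19)[1:]:
    P,R=tcp(FY,th,lip(.03,.115)); w.append((P,R,1))
plan(w,ease=False)
E
```

```text
10.95 [0.5411 0.1195 0.0873] yaw_y 0.1159 z [ 0.    -0.001 -1.   ] w 0.123 gf 60.0 F [-1.   0.1 -2.1] q [-0.64  0.46  0.45  1.9  -0.26  0.84  0.06]
max shift 0.58 max turn 0.05
0 [[-0.08, 0.0, -0.58], [-0.0, 0.05, 0.0]] [[-0.03, 0.0, -0.57], [-0.0, 0.05, 0.0]] [[-0.04, 0.0, -0.57], [-0.0, 0.05, 0.0]] [[-0.03, 0.0, -0.57], [-0.0, 0.05, 0.0]] [[-0.03, 0.0, -0.57], [-0.0, 0.05, 0.0]]
5 [[-0.04, 0.0, -0.57], [-0.0, 0.05, 0.0]] [[-0.03, 0.0, -0.57], [-0.0, 0.05, 0.0]] [[-0.04, 0.0, -0.57], [-0.0, 0.05, 0.0]] [[-0.03, 0.0, -0.57], [-0.0, 0.05, 0.0]] [[-0.04, 0.0, -0.57], [-0.0, 0.05, 0.0]]
10 [[-0.03, 0.0, -0.57], [-0.0, 0.05, 0.0]] [[-0.03, -0.0, -0.57], [-0.0, 0.05, 0.0]] [[-0.04, -0.0, -0.57], [-0.0, 0.05, 0.0]] [[-0.03, -0.0, -0.56], [-0.0, 0.05, 0.0]] [[-0.04, -0.0, -0.57], [-0.0, 0.05, 0.0]]
15 [[-0.03, -0.0, -0.57], [-0.0, 0.05, 0.0]] [[-0.03, -0.0, -0.57], [-0.0, 0.05, 0.0]] [[-0.04, -0.0, -0.57], [-0.0, 0.05, 0.0]]
```

View pics/p1.png

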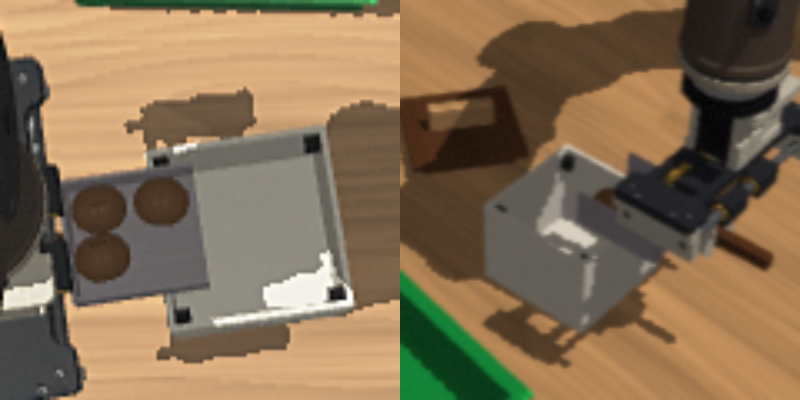

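The pan lies level over the canister's near half, with the lip at (200,235) of the left crop, all three nuts (99,208), (160,200), (102,256) inside and the pan within the mouth's width. I tip about the lip.

{"method": "send_rows", "body": {
  "increments": [
    [0,[0,0,-0.57],[0,0.05,0]],
    [0,[0,0,-0.57],[0,0.05,0]],
    [0,[0,0,-0.57],[0,0.05,0]],
    [0,[0,0,-0.57],[0,0.05,0]],
    [0,[0,0,-0.57],[0,0.05,0]]
  ]
}}

```text
clock: 11.55
position: [0.5412, 0.1183, 0.1161]
ee_rot: [-1.952, -2.203, -0.248]
force: [-0.7, 0.4, -3.3]
width: 0.125
gripper_force: 60.0
```

{"method": "send_rows", "body": {
  "increments": [
    [0,[-0.05,0,-0.57],[0,0.05,0]],
    [0,[-0.05,0,-0.57],[0,0.05,0]],
    [0,[-0.05,0,-0.57],[0,0.05,0]],
    [0,[-0.05,0,-0.57],[0,0.05,0]],
    [0,[-0.05,0,-0.57],[0,0.05,0]]
  ]
}}

```text
clock: 12.05
position: [0.5427, 0.106, 0.142]
ee_rot: [-1.81, -2.042, -0.465]
force: [-0.1, -0.6, -2.1]
width: 0.127
gripper_force: 60.0
```

{"method": "send_rows", "body": {
  "increments": [
    [0,[-0.05,0,-0.57],[0,0.05,0]],
    [0,[-0.05,0,-0.57],[0,0.05,0]],
    [0,[-0.05,0,-0.57],[0,0.05,0]],
    [0,[-0.05,0,-0.57],[0,0.05,0]],
    [0,[-0.05,0,-0.57],[0,0.05,0]]
  ]
}}

```text
clock: 12.55
position: [0.545, 0.0878, 0.1639]
ee_rot: [-1.659, -1.872, -0.656]
force: [-0.2, -0.6, -2.8]
width: 0.125
gripper_force: 60.0
```

{"method": "send_rows", "body": {
  "increments": [
    [0,[-0.05,0,-0.57],[0,0.05,0]],
    [0,[-0.05,0,-0.57],[0,0.05,0]],
    [0,[-0.05,0,-0.57],[0,0.05,0]],
    [0,[0,0,0],[0,0,0]],
    [0,[0,0,0],[0,0,0]]
  ]
}}

```text
clock: 13.05
position: [0.5464, 0.0746, 0.174]
ee_rot: [-1.568, -1.766, -0.756]
force: [1.0, -1.1, -1.8]
width: 0.121
gripper_force: 60.0
```

```bash
python3 - <<'E'
from h import *
state()
top=arm.get_image("top"); cv2.imwrite("pics/p2.png",top[:,:,::-1])
sc=arm.get_image("scene"); cv2.imwrite("pics/p2s.png",sc[:,:,::-1])
g=cv2.GaussianBlur(top,(3,3),0).astype(int)
m=((g[:,:,0]-g[:,:,2]>30)&(g[:,:,0]<130)&(g[:,:,0]>40)).astype(np.uint8)[150:260,190:320]
n,l,st,ce=cv2.connectedComponentsWithStats(m)
for s,c in zip(st[1:],ce[1:]):
    if s[4]>15: print(s[:4]+[190,150,0,0],s[4],c+[190,150])
E
```

```text
13.05 [0.5464 0.0746 0.174 ] yaw_y 0.1191 z [-0.093  0.777 -0.623] w 0.121 gf 60.0 F [ 1.  -1.1 -1.8] q [ 0.18  0.63  0.19  1.74 -0.89  1.43  0.92]
[266 169   5  11] 29 [268.24137931 174.93103448]
[210 199  13   8] 45 [213.53333333 202.31111111]
[312 207   8  28] 132 [316.6969697  221.00757576]
[295 216  18  17] 210 [303.15714286 223.66190476]
[259 225   5   5] 20 [261.15 226.55]
```

```bash
python3 - <<'E'
from h import *
P,R=tcp(FY,0,lip(.045,.125)); R1=rot(np.pi/2-.2118)
plan([(P,R,12),([.498,.2968,.08],R1,13)])
top=arm.get_image("top"); cv2.imwrite("pics/p3.png",top[:,:,::-1])
E
```

```text
max shift 1.5 max turn 0.119
0 [[-0.1, -0.0, 0.5], [0.0, -0.046, 0.0]] [[-0.1, -0.0, 0.7], [0.0, -0.062, 0.0]] [[-0.2, -0.0, 0.8], [0.0, -0.075, 0.0]] [[-0.0, -0.0, 0.9], [0.0, -0.083, 0.0]] [[0.0, -0.0, 0.9], [0.0, -0.09, 0.001]]
5 [[0.1, -0.0, 1.1], [0.0, -0.094, -0.0]] [[0.2, -0.0, 0.9], [0.0, -0.093, -0.0]] [[0.3, -0.0, 1.0], [0.0, -0.09, 0.0]] [[0.4, -0.0, 0.8], [0.0, -0.084, 0.0]] [[0.4, -0.0, 0.7], [0.0, -0.074, 0.0]]
10 [[0.3, -0.0, 0.6], [0.0, -0.062, 0.0]] [[0.32, -0.0, 0.41], [0.0, -0.046, 0.0]] [[0.8, -0.1, 0.1], [0.0, -0.0, -0.058]] [[1.0, -0.1, 0.1], [0.0, -0.0, -0.076]] [[1.2, 0.0, 0.1], [0.0, -0.0, -0.092]]
15 [[1.4, 0.2, 0.2], [0.0, -0.0, -0.104]] [[1.5, 0.3, 0.1], [0.0, -0.0, -0.113]] [[1.5, 0.5, 0.2], [0.0, -0.0, -0.117]] [[1.5, 0.6, 0.2], [0.0, -0.0, -0.119]] [[1.3, 0.8, 0.1], [0.0, -0.0, -0.117]]
20 [[1.2, 1.0, 0.2], [0.0, -0.0, -0.113]] [[1.0, 1.0, 0.1], [0.0, -0.0, -0.103]] [[0.8, 0.9, 0.2], [0.0, 0.0, -0.092]] [[0.6, 0.9, 0.1], [0.0, 0.0, -0.077]] [[0.35, 0.65, 0.05], [0.0, 0.0, -0.058]]
```

{"method": "send_rows", "body": {
  "increments": [
    [0,[0,0,0],[0,0,0]],
    [0,[0,0,0.5],[0,-0.046,0]],
    [0,[0,0,0.7],[0,-0.062,0]],
    [0,[0,0,0.8],[0,-0.075,0]],
    [0,[0,0,0.9],[0,-0.083,0]]
  ]
}}

```text
clock: 13.7
position: [0.5441, 0.0951, 0.1545]
ee_rot: [-1.735, -1.954, -0.567]
force: [-0.5, -0.4, -2.2]
width: 0.122
gripper_force: 60.0
```

{"method": "send_rows", "body": {
  "increments": [
    [0,[0,0,0.9],[0,-0.09,0]],
    [0,[0.1,0,1.1],[0,-0.094,0]],
    [0,[0.1,0,0.9],[0,-0.093,0]],
    [0,[0.2,0,1.0],[0,-0.09,0]],
    [0,[0.3,0,0.8],[0,-0.084,0]]
  ]
}}

```text
clock: 14.2
position: [0.5406, 0.1233, 0.1156]
ee_rot: [-1.991, -2.247, -0.183]
force: [-0.4, 0.4, -2.1]
width: 0.128
gripper_force: 60.0
```

{"method": "send_rows", "body": {
  "increments": [
    [0,[0.3,0,0.7],[0,-0.074,0]],
    [0,[0.3,0,0.6],[0,-0.062,0]],
    [0,[0.3,0,0.4],[0,-0.046,0]],
    [0,[0.8,-0.1,0.1],[0,0,-0.058]],
    [0,[1.0,-0.1,0.1],[0,0,-0.076]]
  ]
}}

```text
clock: 14.7
position: [0.534, 0.1522, 0.0972]
ee_rot: [-1.917, -2.488, -0.001]
force: [-0.8, 0.0, -1.0]
width: 0.125
gripper_force: 60.0
```

{"method": "send_rows", "body": {
  "increments": [
    [0,[1.2,0,0.1],[0,0,-0.092]],
    [0,[1.4,0.2,0.2],[0,0,-0.104]],
    [0,[1.5,0.3,0.1],[0,0,-0.113]],
    [0,[1.5,0.5,0.2],[0,0,-0.117]],
    [0,[1.5,0.6,0.2],[0,0,-0.119]]
  ]
}}

```text
clock: 15.2
position: [0.516, 0.2229, 0.0896]
ee_rot: [-1.176, -2.913, -0.003]
force: [-0.9, 0.3, -1.8]
width: 0.123
gripper_force: 60.0
```

{"method": "send_rows", "body": {
  "increments": [
    [0,[1.3,0.8,0.1],[0,0,-0.117]],
    [0,[1.2,1.0,0.2],[0,0,-0.113]],
    [0,[1.0,1.0,0.1],[0,0,-0.103]],
    [0,[0.8,0.9,0.2],[0,0,-0.092]],
    [0,[0.6,0.9,0.1],[0,0,-0.077]]
  ]
}}

```text
clock: 15.7
position: [0.499, 0.2887, 0.0825]
ee_rot: [-0.416, -3.113, -0.002]
force: [-0.8, -0.2, -1.5]
width: 0.124
gripper_force: 60.0
```

{"method": "send_rows", "body": {
  "increments": [
    [0,[0.4,0.6,0],[0,0,-0.058]],
    [0,[0,0,0],[0,0,0]]
  ]
}}

```text
clock: 15.9
position: [0.4967, 0.2961, 0.0825]
ee_rot: [-0.328, -3.124, -0.003]
force: [-0.6, -0.4, -2.1]
width: 0.126
gripper_force: 60.0
```

```bash
python3 - <<'E'
from h import *
state()
plan([([.498,.2968,-.0205],rot(np.pi/2-.2118),8)])
top=arm.get_image("top"); cv2.imwrite("pics/p4.png",top[:,:,::-1])
g=cv2.GaussianBlur(top,(3,3),0).astype(int)
p0=cv2.imread("pics/top0.png")[:,:,::-1]
def blobs(img,x0,y0,x1,y1):
    g=img.astype(int); m=((g[:,:,0]-g[:,:,2]>25)&(g[:,:,0]<150)).astype(np.uint8)[y0:y1,x0:x1]
    n,l,st,ce=cv2.connectedComponentsWithStats(m)
    return [(s[:5]+[x0,y0,0,0,0]).tolist() for s in st[1:] if s[4]>15]
print("can",blobs(top,232,176,298,240)); print("ref scoop",blobs(p0,112,188,156,232))
# canister shift check: difference near rim
a=cv2.cvtColor(p0.copy(),cv2.COLOR_RGB2GRAY).astype(np.float32); b=cv2.cvtColor(top,cv2.COLOR_RGB2GRAY).astype(np.float32)
print("shift can",cv2.phaseCorrelate(a[170:246,226:302].copy(),b[170:246,226:302].copy()))
E
```

```text
15.9 [0.4967 0.2961 0.0825] yaw_y 1.3613 z [-0.     0.002 -1.   ] w 0.126 gf 60.0 F [-0.6 -0.4 -2.1] q [-0.69  0.47  0.09  1.82 -0.06  0.84  0.78]
max shift 1.6 max turn 0.001414213562373095
0 [[-0.0, 0.0, 0.9], [0.0, -0.0, 0.0]] [[-0.0, 0.0, 1.2], [0.0, -0.0, 0.0]] [[-0.0, 0.0, 1.5], [0.001, -0.0, 0.001]] [[-0.1, 0.0, 1.6], [0.0, -0.0, 0.0]] [[0.0, 0.1, 1.5], [0.0, -0.001, 0.0]]
5 [[0.0, -0.0, 1.5], [0.001, 0.0, 0.001]] [[-0.0, -0.0, 1.2], [-0.0, 0.0, 0.0]] [[-0.02, -0.02, 0.9], [0.0, 0.0, 0.0]]
can [[259, 180, 39, 60, 415], [272, 190, 13, 13, 133], [232, 192, 9, 48, 273], [271, 220, 12, 13, 124], [246, 224, 13, 12, 121]]
ref scoop [[126, 191, 10, 3, 18], [129, 197, 13, 14, 132], [150, 204, 6, 28, 99], [119, 211, 13, 15, 134], [134, 215, 12, 14, 131], [124, 228, 7, 4, 17]]
shift can ((-0.031061486687860906, -0.1623731164504889), 0.3880525875091553)
```

Three nut blobs (278,196), (277,226), (252,230) now lie inside the canister, which has not moved. I set the scoop down.

{"method": "send_rows", "body": {
  "increments": [
    [0,[0,0,0.9],[0,0,0]],
    [0,[0,0,1.2],[0,0,0]],
    [0,[0,0,1.5],[0,0,0]],
    [0,[0,0,1.6],[0,0,0]],
    [0,[0,0,1.5],[0,0,0]]
  ]
}}

```text
clock: 16.45
position: [0.4973, 0.2935, 0.0136]
ee_rot: [-0.336, -3.123, 0.0]
force: [0.2, 0.3, -1.1]
width: 0.12
gripper_force: 60.0
```

{"method": "send_rows", "body": {
  "increments": [
    [0,[0,0,1.5],[0,0,0]],
    [0,[0,0,1.0],[0,0,0]],
    [0,[0,0,0.6],[0,0,0]],
    [0,[0,0,0.3],[0,0,0]],
    [0,[0,0,0],[0,0,0]]
  ]
}}

```text
clock: 16.95
position: [0.4977, 0.2943, -0.0189]
ee_rot: [-0.334, -3.123, -0.001]
force: [-0.5, -0.1, -1.3]
width: 0.126
gripper_force: 60.0
```

{"method": "send_rows", "body": {
  "increments": [
    [0,[0,0,0.2],[0,0,0]],
    [0,[0,0,0.1],[0,0,0]],
    [0,[0,0,0],[0,0,0]]
  ]
}}

```text
clock: 17.25
position: [0.498, 0.2946, -0.0214]
ee_rot: [0.334, 3.123, 0.002]
force: [-0.1, -0.1, -0.9]
width: 0.123
gripper_force: 60.0
```

{"method": "send_rows", "body": {
  "increments": [
    [3.5,[0,0,0],[0,0,0]],
    [3.5,[0,0,0],[0,0,0]],
    [3.5,[0,0,0],[0,0,0]],
    [3.5,[0,0,0],[0,0,0]]
  ]
}}

```text
clock: 17.65
position: [0.4978, 0.2945, -0.0216]
ee_rot: [-0.334, -3.124, -0.002]
force: [0.0, -0.3, -0.5]
width: 0.372
gripper_force: 0.0
```

{"method": "send_rows", "body": {
  "increments": [
    [3.5,[0,0,0.2],[0,0,0]],
    [3.5,[0,0,0.2],[0,0,0]],
    [3.5,[0,0,0],[0,0,0]]
  ]
}}

```text
clock: 17.95
position: [0.4975, 0.2943, -0.0261]
ee_rot: [-0.334, -3.123, -0.001]
force: [0.1, -0.4, 0.2]
width: 0.379
gripper_force: 0.0
```

{"method": "send_rows", "body": {
  "increments": [
    [3.5,[0,0,0.2],[0,0,0]],
    [3.5,[0,0,0.2],[0,0,0]],
    [3.5,[0,0,0],[0,0,0]]
  ]
}}

```text
clock: 18.25
position: [0.4975, 0.2943, -0.0301]
ee_rot: [-0.334, -3.123, -0.001]
force: [-0.1, 0.2, -0.7]
width: 0.377
gripper_force: 0.0
```

{"method": "send_rows", "body": {
  "increments": [
    [3.5,[0,0,0.2],[0,0,0]],
    [3.5,[0,0,0],[0,0,0]]
  ]
}}

```text
clock: 18.45
position: [0.4978, 0.2944, -0.0318]
ee_rot: [-0.334, -3.124, -0.002]
force: [0.8, 0.7, 0.6]
width: 0.381
gripper_force: 0.0
```

{"method": "send_rows", "body": {
  "increments": [
    [3.5,[0,0,0.2],[0,0,0]],
    [3.5,[0,0,0],[0,0,0]]
  ]
}}

```text
clock: 18.65
position: [0.4979, 0.2945, -0.032]
ee_rot: [0.334, 3.124, 0.003]
force: [-4.3, -3.6, 22.8]
width: 0.383
gripper_force: 11.1
```

The fingertips touch the shelf at reported z −0.032, so the bias is 32 mm. Next, over to the lid.

```bash
python3 - <<'E'
from h import *
state()
y=np.radians(90-30.6)
o=arm.observe(); p=o["position"]; R=Ro.from_rotvec(o["ee_rot"])
plan([([p[0],p[1],.12],R,5),([.505,-.2525,.07],rot(y),16)])
E
```

```text
18.65 [ 0.4979  0.2945 -0.032 ] yaw_y 1.3577 z [ 0.     0.002 -1.   ] w 0.383 gf 11.1 F [-4.3 -3.6 22.8] q [-0.67  0.63  0.07  1.9  -0.07  0.61  0.8 ]
max shift 4.0 max turn 0.025
0 [[-0.0, 0.0, -2.3], [0.0, 0.0, 0.0]] [[-0.0, 0.0, -3.4], [0.0, 0.0, 0.0]] [[-0.0, 0.0, -3.8], [0.0, 0.0, 0.0]] [[-0.0, 0.0, -3.4], [0.0, 0.0, 0.0]] [[-0.0, 0.02, -2.3], [0.0, 0.0, 0.0]]
5 [[-0.5, -2.0, 0.2], [0.0, -0.0, 0.012]] [[-0.6, -2.5, 0.2], [0.0, -0.0, 0.015]] [[-0.7, -2.9, 0.3], [0.0, -0.0, 0.018]] [[-1.0, -3.4, 0.3], [0.0, -0.0, 0.02]] [[-1.0, -3.6, 0.3], [0.0, -0.0, 0.022]]
10 [[-1.3, -3.8, 0.4], [0.001, -0.0, 0.024]] [[-1.4, -4.0, 0.4], [-0.0, -0.0, 0.024]] [[-1.5, -3.9, 0.4], [-0.0, -0.0, 0.025]] [[-1.6, -4.0, 0.3], [-0.0, -0.0, 0.025]] [[-1.6, -3.8, 0.4], [0.0, -0.0, 0.025]]
15 [[-1.7, -3.7, 0.4], [0.0, -0.0, 0.024]] [[-1.7, -3.4, 0.3], [0.0, -0.0, 0.022]] [[-1.6, -3.0, 0.3], [0.0, -0.0, 0.02]] [[-1.5, -2.7, 0.3], [0.0, -0.0, 0.018]] [[-1.3, -2.2, 0.3], [0.001, -0.0, 0.015]]
20 [[-0.99, -1.77, 0.15], [-0.0, -0.0, 0.012]]
```

{"method": "send_rows", "body": {
  "increments": [
    [4,[0,0,-1.5],[0,0,0]],
    [4,[0,0,-3.0],[0,0,0]],
    [4,[0,0,-4.0],[0,0,0]],
    [4,[0,0,-4.0],[0,0,0]],
    [4,[0,0,-3.0],[0,0,0]]
  ]
}}

```text
clock: 19.15
position: [0.4983, 0.2946, 0.1242]
ee_rot: [0.334, 3.122, 0.004]
force: [-0.7, 0.2, -0.2]
width: 0.434
gripper_force: 0.0
```

{"method": "send_rows", "body": {
  "increments": [
    [4,[-0.5,-2.0,0],[0,0,0.012]],
    [4,[-0.6,-2.5,0],[0,0,0.015]],
    [4,[-0.7,-2.9,0],[0,0,0.018]],
    [4,[-1.0,-3.4,0],[0,0,0.02]],
    [4,[-1.0,-3.6,0],[0,0,0.022]]
  ]
}}

```text
clock: 19.65
position: [0.4988, 0.1437, 0.1208]
ee_rot: [-0.47, -3.106, -0.001]
force: [0.2, -0.4, -0.0]
width: 0.432
gripper_force: 0.0
```

{"method": "send_rows", "body": {
  "increments": [
    [4,[-1.3,-3.8,0],[0,0,0.024]],
    [4,[-1.4,-4.0,0],[0,0,0.024]],
    [4,[-1.5,-3.9,0],[0,0,0.025]],
    [4,[-1.6,-4.0,0.2],[0,0,0.025]],
    [4,[-1.6,-3.8,0.6],[0,0,0.025]]
  ]
}}

```text
clock: 20.15
position: [0.5017, -0.0657, 0.113]
ee_rot: [0.662, 3.071, 0.001]
force: [0.9, 0.1, 0.1]
width: 0.437
gripper_force: 0.0
```

{"method": "send_rows", "body": {
  "increments": [
    [4,[-1.7,-3.7,0.8],[0,0,0.024]],
    [4,[-1.7,-3.4,0.9],[0,0,0.022]],
    [4,[-1.6,-3.0,1.0],[0,0,0.02]],
    [4,[-1.5,-2.7,0.8],[0,0,0.018]],
    [4,[-1.3,-2.2,0.6],[0,0,0.015]]
  ]
}}

```text
clock: 20.65
position: [0.5037, -0.2348, 0.0709]
ee_rot: [-0.814, -3.033, -0.001]
force: [-0.2, 0.7, 0.4]
width: 0.435
gripper_force: 0.0
```

{"method": "send_rows", "body": {
  "increments": [
    [4,[-1.0,-1.8,0.3],[0,0,0.012]],
    [4,[0,0,0],[0,0,0]],
    [4,[0,0,0],[0,0,0]]
  ]
}}

```text
clock: 20.95
position: [0.504, -0.2531, 0.0683]
ee_rot: [-0.83, -3.028, -0.002]
force: [1.3, 0.2, -0.1]
width: 0.431
gripper_force: 0.0
```

```bash
python3 - <<'E'
from h import *
state()
w=arm.camera_params("wrist"); im=arm.get_image("wrist"); cv2.imwrite("pics/l1.png",im[:,:,::-1])
w["t"]=np.array(w["t"])-np.array(w["R"])@[0,0,.032]   # camera truly 32 mm higher
x,y,a=.505,-.2525,-.5338; c,s=np.cos(a),np.sin(a)
P=lambda X,Y,Z:[x+c*X-s*Y,y+s*X+c*Y,Z]
print("bar",proj([P(u,v,.05) for u,v in((-.035,.007),(-.035,-.007),(.035,-.007),(.035,.007))],w).round(1).tolist())
print("flange",proj([P(u,v,.022) for u,v in((-.062,.062),(-.062,-.062),(.062,-.062),(.062,.062))],w).round(1).tolist())
g=im.astype(int); m=((g[:,:,0]<130)&(g[:,:,0]>g[:,:,2]+15)).astype(np.uint8)
n,l,st,ce=cv2.connectedComponentsWithStats(m)
for i in range(1,n):
    if st[i,4]>1500:
        h=cv2.approxPolyDP(cv2.convexHull(np.argwhere(l==i)[:,::-1].astype(np.int32)),6,True).reshape(-1,2).tolist(); print(st[i],h)
E
```

```text
20.95 [ 0.504  -0.2531  0.0683] yaw_y 1.0356 z [-0.001  0.002 -1.   ] w 0.431 gf 0.0 F [ 1.3  0.2 -0.1] q [ 0.17  0.48  0.28  1.88 -0.18  0.8   1.58]
bar [[267.3, 154.0], [248.3, 154.0], [249.0, 241.6], [266.6, 241.6]]
flange [[334.4, 115.8], [180.7, 115.9], [189.1, 256.4], [326.0, 256.2]]
[ 390   35  122  209 8213] [[455, 243], [390, 135], [511, 35], [511, 211]]
[    0   100   512   158 22269] [[511, 223], [498, 255], [15, 254], [0, 223], [0, 100], [342, 115]]
[ 132  282  361   41 4617] [[492, 284], [484, 315], [132, 320], [212, 288]]
```

View pics/l1.png

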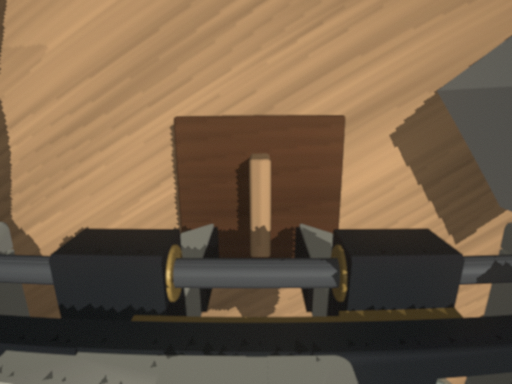

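The lid is square in the view, flange (175,116)–(345,116), and the bar runs from (260,154), about 2.5 mm right of the finger centre (256). I correct that while descending and grip.

{"method": "send_rows", "body": {
  "increments": [
    [4,[0,0.2,1.0],[0,0,0]],
    [4,[0,0,1.8],[0,0,0]],
    [4,[0,0,1.8],[0,0,0]],
    [4,[0,0,1.5],[0,0,0]],
    [4,[0,0,0.8],[0,0,0]]
  ]
}}

```text
clock: 21.5
position: [0.5053, -0.2494, -0.0019]
ee_rot: [-0.825, -3.029, -0.003]
force: [-0.5, 0.4, -0.3]
width: 0.435
gripper_force: 0.0
```

{"method": "send_rows", "body": {
  "increments": [
    [4,[0,0,0.4],[0,0,0]],
    [4,[0,0,0],[0,0,0]]
  ]
}}

```text
clock: 21.7
position: [0.5058, -0.2506, -0.0046]
ee_rot: [-0.828, -3.03, -0.002]
force: [-0.3, 0.1, -0.5]
width: 0.435
gripper_force: 0.0
```

{"method": "send_rows", "body": {
  "increments": [
    [0,[0,0,0],[0,0,0]],
    [0,[0,0,0],[0,0,0]],
    [0,[0,0,0],[0,0,0]],
    [0,[0,0,0],[0,0,0]],
    [0,[0,0,0],[0,0,0]]
  ]
}}

```text
clock: 22.2
position: [0.5061, -0.2513, -0.0039]
ee_rot: [0.828, 3.03, 0.001]
force: [-0.9, 0.4, 3.9]
width: 0.15
gripper_force: 60.0
```

{"method": "send_rows", "body": {
  "increments": [
    [0,[0,0,0],[0,0,0]],
    [0,[0,0,0],[0,0,0]]
  ]
}}

```text
clock: 22.4
position: [0.5061, -0.2513, -0.0039]
ee_rot: [0.829, 3.03, 0.002]
force: [-0.5, 0.1, 5.6]
width: 0.145
gripper_force: 60.0
```

```bash
python3 - <<'E'
from h import *
state()
o=arm.observe(); p=o["position"]; R=Ro.from_rotvec(o["ee_rot"])
plan([([p[0],p[1],.125],R,6),([.5588,-.0226,.115],rot(np.pi/2+.1192),13)])
E
```

```text
22.4 [ 0.5061 -0.2513 -0.0039] yaw_y 1.0369 z [ 0.     0.001 -1.   ] w 0.145 gf 60.0 F [-0.5  0.1  5.6] q [ 0.19  0.59  0.24  1.93 -0.22  0.65  1.61]
max shift 2.7 max turn 0.06300793600809346
0 [[0.0, 0.0, -1.6], [0.0, 0.0, 0.0]] [[0.0, 0.0, -2.2], [0.0, 0.0, 0.0]] [[0.0, 0.0, -2.6], [0.0, 0.0, 0.0]] [[0.0, 0.0, -2.7], [0.0, 0.0, 0.0]] [[0.0, 0.0, -2.2], [0.0, 0.0, 0.0]]
5 [[0.0, 0.01, -1.59], [0.0, 0.0, 0.0]] [[0.3, 1.1, 0.0], [0.0, 0.0, -0.031]] [[0.4, 1.3, 0.1], [0.0, 0.0, -0.04]] [[0.4, 1.7, 0.1], [0.0, 0.0, -0.048]] [[0.4, 2.0, 0.1], [0.0, 0.0, -0.055]]
10 [[0.3, 2.1, 0.1], [0.0, 0.0, -0.059]] [[0.2, 2.2, 0.1], [0.0, 0.0, -0.062]] [[-0.0, 2.2, 0.1], [0.001, 0.0, -0.063]] [[-0.1, 2.3, 0.1], [-0.0, 0.0, -0.062]] [[-0.3, 2.1, 0.0], [-0.0, 0.0, -0.059]]
15 [[-0.3, 1.9, 0.1], [-0.0, 0.0, -0.055]] [[-0.4, 1.7, 0.1], [-0.0, 0.0, -0.048]] [[-0.4, 1.4, 0.1], [-0.0, 0.0, -0.04]] [[-0.33, 1.05, 0.01], [-0.0, 0.0, -0.031]]
```

{"method": "send_rows", "body": {
  "increments": [
    [0,[0,0,-0.6],[0,0,0]],
    [0,[0,0,-1.6],[0,0,0]],
    [0,[0,0,-2.4],[0,0,0]],
    [0,[0,0,-2.8],[0,0,0]],
    [0,[0,0,-2.6],[0,0,0]]
  ]
}}

```text
clock: 22.9
position: [0.5054, -0.2512, 0.0968]
ee_rot: [-0.829, -3.029, -0.001]
force: [-0.0, -0.4, -2.3]
width: 0.153
gripper_force: 60.0
```

{"method": "send_rows", "body": {
  "increments": [
    [0,[0,0,-2.0],[0,0,0]],
    [0,[0,0,-1.0],[0,0,0]],
    [0,[0.3,1.1,0],[0,0,-0.031]],
    [0,[0.4,1.3,0.1],[0,0,-0.04]],
    [0,[0.4,1.7,0.1],[0,0,-0.048]]
  ]
}}

```text
clock: 23.4
position: [0.5151, -0.2082, 0.1224]
ee_rot: [-0.64, -3.073, -0.002]
force: [0.1, 0.4, -2.4]
width: 0.146
gripper_force: 60.0
```

{"method": "send_rows", "body": {
  "increments": [
    [0,[0.4,2.0,0.1],[0,0,-0.055]],
    [0,[0.3,2.1,0.1],[0,0,-0.059]],
    [0,[0.2,2.2,0.1],[0,0,-0.062]],
    [0,[0,2.2,0.1],[0,0,-0.063]],
    [0,[-0.1,2.3,0.1],[0,0,-0.062]]
  ]
}}

```text
clock: 23.9
position: [0.5399, -0.1018, 0.1188]
ee_rot: [-0.17, -3.137, -0.002]
force: [0.3, -0.7, -0.6]
width: 0.148
gripper_force: 60.0
```

{"method": "send_rows", "body": {
  "increments": [
    [0,[-0.3,2.1,0],[0,0,-0.059]],
    [0,[-0.3,1.9,0.1],[0,0,-0.055]],
    [0,[-0.4,1.7,0.1],[0,0,-0.048]],
    [0,[-0.4,1.4,0.1],[0,0,-0.04]],
    [0,[-0.3,1.0,0],[0,0,-0.031]]
  ]
}}

```text
clock: 24.4
position: [0.5585, -0.0218, 0.1157]
ee_rot: [0.192, -3.135, -0.002]
force: [-0.8, -0.4, -1.9]
width: 0.147
gripper_force: 60.0
```

{"method": "send_rows", "body": {
  "increments": [
    [0,[0,0,0],[0,0,0]],
    [0,[0,0,0],[0,0,0]]
  ]
}}

```text
clock: 24.6
position: [0.5582, -0.0238, 0.1159]
ee_rot: [0.186, -3.136, -0.001]
force: [-0.9, -1.1, -1.3]
width: 0.147
gripper_force: 60.0
```

```bash
python3 - <<'E'
from h import *
state()
plan([([.5588,-.0226,.09],rot(np.pi/2+.1192),3),([.5588,-.0226,.08],rot(np.pi/2+.1192),3)])
# lid outline in the scene view against the projection of a lid held here
sc=arm.get_image("scene"); cv2.imwrite("pics/l2.png",sc[:,:,::-1])
tp=arm.get_image("top"); cv2.imwrite("pics/l2t.png",tp[:,:,::-1])
for n,im,box in(("scene",sc,(150,90,350,260)),("top",tp,(190,140,340,270))):
    q=arm.camera_params(n); o=arm.observe()["position"]; z=o[2]+.0039; c,s=np.cos(.1192),np.sin(.1192); f=.062
    for dz in(0,-.01): print(n,dz,[ (proj([[.558+c*a*f-s*b*f,-.0227+s*a*f+c*b*f,z+.022+dz]],q)[0]).round(1).tolist() for a,b in((1,1),(1,-1),(-1,-1),(-1,1))])
    g=im.astype(int); x0,y0,x1,y1=box; m=((g[:,:,0]<115)&(g[:,:,0]>g[:,:,2]+12)&(g[:,:,0]>45)).astype(np.uint8)[y0:y1,x0:x1]
    k,l,st,_=cv2.connectedComponentsWithStats(m)
    for i in range(1,k):
        if st[i,4]>150: print("  obs",st[i,4],(cv2.approxPolyDP(cv2.convexHull(np.argwhere(l==i)[:,::-1].astype(np.int32)),3,True).reshape(-1,2)+[x0,y0]).tolist())
E
```

```text
24.6 [ 0.5582 -0.0238  0.1159] yaw_y 1.689 z [-0.  0. -1.] w 0.147 gf 60.0 F [-0.9 -1.1 -1.3] q [-0.13  0.41  0.1   1.84 -0.05  0.9   1.69]
max shift 1.0 max turn 0.001
0 [[-0.0, 0.0, 0.8], [0.0, -0.0, -0.0]] [[-0.1, 0.1, 1.0], [0.0, -0.0, -0.001]] [[0.02, 0.01, 0.79], [0.001, -0.0, -0.0]] [[0.0, 0.0, 0.3], [-0.0, -0.0, -0.0]] [[0.0, 0.0, 0.4], [-0.0, -0.0, -0.0]]
5 [[0.0, 0.01, 0.3], [-0.0, -0.0, -0.0]]
scene 0 [[280.6, 192.9], [239.9, 170.1], [272.6, 146.9], [312.5, 167.1]]
scene -0.01 [[280.4, 196.2], [239.9, 173.3], [272.5, 150.1], [312.1, 170.4]]
  obs 5709 [[295, 101], [311, 168], [277, 233], [186, 188], [161, 170], [214, 109], [260, 90]]
  obs 214 [[299, 90], [293, 99], [272, 96], [277, 90]]
  obs 1219 [[349, 128], [293, 125], [289, 115], [296, 106], [349, 104]]
  obs 302 [[182, 259], [171, 259], [153, 238], [163, 233]]
top 0 [[230.4, 178.7], [289.7, 169.9], [299.7, 229.2], [238.8, 238.3]]
top -0.01 [[230.8, 179.7], [289.4, 171.0], [299.2, 229.6], [239.1, 238.6]]
  obs 13070 [[326, 269], [220, 269], [221, 140], [318, 140], [339, 174], [339, 207]]
```

{"method": "send_rows", "body": {
  "increments": [
    [0,[0,0.1,0.8],[0,0,0]],
    [0,[0,0,1.0],[0,0,0]],
    [0,[0,0,0.6],[0,0,0]],
    [0,[0,0,0.2],[0,0,0]],
    [0,[0,0,0],[0,0,0]]
  ]
}}

```text
clock: 25.2
position: [0.5578, -0.0222, 0.0893]
ee_rot: [0.187, -3.135, -0.002]
force: [-0.2, 1.6, -1.5]
width: 0.148
gripper_force: 60.0
```

{"method": "send_rows", "body": {
  "increments": [
    [0,[0,0,0.3],[0,0,0]],
    [0,[0,0,0.3],[0,0,0]],
    [0,[0,0,0],[0,0,0]]
  ]
}}

```text
clock: 25.5
position: [0.558, -0.0221, 0.0836]
ee_rot: [0.187, -3.136, -0.002]
force: [0.3, 0.6, -1.7]
width: 0.147
gripper_force: 60.0
```

{"method": "send_rows", "body": {
  "increments": [
    [0,[0,0,0.2],[0,0,0]],
    [0,[0,0,0.2],[0,0,0]],
    [0,[0,0,0],[0,0,0]]
  ]
}}

```text
clock: 25.8
position: [0.5583, -0.0221, 0.08]
ee_rot: [-0.187, 3.136, 0.002]
force: [-0.0, 0.2, -1.5]
width: 0.148
gripper_force: 60.0
```

{"method": "send_rows", "body": {
  "increments": [
    [0,[0,0,0.2],[0,0,0]],
    [0,[0,0,0],[0,0,0]]
  ]
}}

```text
clock: 26.0
position: [0.5584, -0.0221, 0.0783]
ee_rot: [-0.187, 3.136, 0.002]
force: [-1.5, -0.4, 3.4]
width: 0.145
gripper_force: 60.0
```

{"method": "send_rows", "body": {
  "increments": [
    [0,[0,0,0.2],[0,0,0]],
    [0,[0,0,0],[0,0,0]]
  ]
}}

```text
clock: 26.2
position: [0.5584, -0.0221, 0.0764]
ee_rot: [-0.187, 3.135, 0.002]
force: [-1.3, -0.5, 4.4]
width: 0.15
gripper_force: 60.0
```

{"method": "send_rows", "body": {
  "increments": [
    [0,[0,0,0.2],[0,0,0]],
    [0,[0,0,0],[0,0,0]]
  ]
}}

```text
clock: 26.4
position: [0.5584, -0.0221, 0.0744]
ee_rot: [-0.187, 3.135, 0.002]
force: [-1.5, 0.7, 4.7]
width: 0.145
gripper_force: 60.0
```

{"method": "send_rows", "body": {
  "increments": [
    [0,[0,0,0.2],[0,0,0]],
    [0,[0,0,0],[0,0,0]]
  ]
}}

```text
clock: 26.6
position: [0.5584, -0.0221, 0.0724]
ee_rot: [-0.187, 3.135, 0.002]
force: [-1.6, 0.3, 5.0]
width: 0.146
gripper_force: 60.0
```

{"method": "send_rows", "body": {
  "increments": [
    [0,[0,0,0.2],[0,0,0]],
    [0,[0,0,0],[0,0,0]]
  ]
}}

```text
clock: 26.8
position: [0.5584, -0.0221, 0.072]
ee_rot: [-0.187, 3.135, 0.002]
force: [-8.1, -0.0, 23.6]
width: 0.147
gripper_force: 60.0
```

{"method": "send_rows", "body": {
  "increments": [
    [0,[0,0,0.1],[0,0,0]],
    [0,[0,0,0],[0,0,0]]
  ]
}}

```text
clock: 27.0
position: [0.5585, -0.0221, 0.072]
ee_rot: [-0.187, 3.134, 0.002]
force: [-13.1, 0.6, 35.3]
width: 0.151
gripper_force: 60.0
```

The lid bottoms out at reported 0.072, just as predicted for flange on rim, at 35 N. I relieve the load, release and retreat.

{"method": "send_rows", "body": {
  "increments": [
    [0,[0,0,-0.2],[0,0,0]],
    [0,[0,0,-0.1],[0,0,0]],
    [3.5,[0,0,0],[0,0,0]],
    [3.5,[0,0,0],[0,0,0]],
    [3.5,[0,0,0],[0,0,0]]
  ]
}}

```text
clock: 27.5
position: [0.5582, -0.0221, 0.0716]
ee_rot: [0.187, -3.136, -0.002]
force: [0.6, 0.2, 0.1]
width: 0.345
gripper_force: 0.0
```

{"method": "send_rows", "body": {
  "increments": [
    [3.5,[0,0,0],[0,0,0]],
    [3.5,[0,0,-1],[0,0,0]],
    [3.5,[0,0,-2],[0,0,0]],
    [3.5,[0,0,-3],[0,0,0]],
    [3.5,[0,0,-3],[0,0,0]]
  ]
}}

```text
clock: 28.0
position: [0.5579, -0.0223, 0.1634]
ee_rot: [0.187, -3.136, -0.002]
force: [-0.3, -0.0, -0.1]
width: 0.383
gripper_force: 0.0
```

{"method": "send_rows", "body": {
  "increments": [
    [3.5,[2,0,-4],[0,0,0]],
    [3.5,[4,0,-3],[0,0,0]],
    [3.5,[4,0,0],[0,0,0]],
    [3.5,[4,0,0],[0,0,0]],
    [3.5,[0,0,0],[0,0,0]]
  ]
}}

```text
clock: 28.5
position: [0.4146, -0.0399, 0.2327]
ee_rot: [0.185, -3.135, -0.002]
force: [0.9, -0.2, 0.2]
width: 0.382
gripper_force: 0.0
```

```bash
python3 - <<'E'
from h import *
state()
for n in("top","scene"):
    im=arm.get_image(n); cv2.imwrite(f"pics/f_{n}.png",im[:,:,::-1])
    q=arm.camera_params(n); c,s=np.cos(.1192),np.sin(.1192); f=.062
    for dz in (0,-.01,.002): print(n,dz,[proj([[.558+c*a*f-s*b*f,-.0227+s*a*f+c*b*f,.098+dz]],q)[0].round(1).tolist() for a,b in((1,1),(1,-1),(-1,-1),(-1,1))])
    x0,y0,x1,y1=(200,150,330,260) if n=="top" else (200,120,340,250)
    g=im.astype(int); m=((g[:,:,0]<115)&(g[:,:,0]>g[:,:,2]+12)).astype(np.uint8)[y0:y1,x0:x1]
    k,l,st,_=cv2.connectedComponentsWithStats(m)
    for i in range(1,k):
        if st[i,4]>300: print("  obs",st[i],(cv2.approxPolyDP(cv2.convexHull(np.argwhere(l==i)[:,::-1].astype(np.int32)),2.5,True).reshape(-1,2)+[x0,y0]).tolist())
a=cv2.imread("pics/top0.png",0).astype(np.float32); b=cv2.imread("pics/f_top.png",0).astype(np.float32)
for n,(x,y,w,h) in dict(scoop=(105,185,64,90),mould=(200,85,112,64),bowl=(325,100,60,55),sep=(122,125,48,52)).items():
    A,B=a[y:y+h,x:x+w].copy(),b[y:y+h,x:x+w].copy(); print(n,cv2.phaseCorrelate(A,B),"mean diff",abs(A-B).mean().round(1))
E
```

```text
28.5 [ 0.4146 -0.0399  0.2327] yaw_y 1.6885 z [-0.001  0.001 -1.   ] w 0.382 gf 0.0 F [ 0.9 -0.2  0.2] q [-0.13  0.05  0.1   1.99 -0.01  1.1   1.67]
top 0 [[232.0, 182.8], [288.3, 174.5], [297.7, 230.9], [240.0, 239.6]]
top -0.01 [[232.3, 183.7], [288.0, 175.4], [297.3, 231.2], [240.2, 239.8]]
top 0.002 [[231.9, 182.7], [288.4, 174.3], [297.8, 230.8], [239.9, 239.5]]
  obs [  32   26   83   62 3915] [[314, 228], [308, 235], [258, 237], [240, 233], [232, 185], [286, 176], [306, 178]]
  obs [  29   85  101   25 1965] [[329, 237], [329, 259], [229, 259], [234, 236]]
scene 0 [[279.8, 207.0], [240.1, 184.0], [272.1, 160.6], [310.9, 181.0]]
scene -0.01 [[279.6, 210.1], [240.1, 187.1], [271.9, 163.6], [310.5, 184.0]]
scene 0.002 [[279.8, 206.3], [240.1, 183.4], [272.1, 160.0], [311.0, 180.4]]
  obs [   0    0  111  114 3809] [[277, 233], [225, 205], [200, 155], [201, 125], [210, 120], [247, 120], [310, 181]]
scoop ((1.0622295141458977, 0.1570380356280836), 0.586991384294298) mean diff 29.0
mould ((-0.017759946686091155, 0.025652798693688084), 1.0000011983017127) mean diff 14.8
bowl ((0.005536802328201418, -0.0057834749839216215), 0.9984904862774743) mean diff 19.6
sep ((-0.025384718932439654, -0.015083502763321377), 0.9881031211511588) mean diff 20.5
```

```bash
python3 -c "
from cell import arm
print(arm.sign_off())"
```

```text
the job is handed in; nothing more can be done
None
```

The job is handed in, with no verdict returned: the three walnuts are in the canister, the lid is pressed home (flange on rim, by height and force), and the scoop was set down empty near its starting spot. The canister (last checked before the lid went on), mould, bowl and separator had not moved; I judged lid level and scoop flat from tool readings and did not see them in a final picture.

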